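Find the proud sensor carrier with a touch probe and slide it out of the jig

ROBOT

A 6-joint arm with a two-finger parallel gripper is mounted at the origin on the work surface. World frame = base frame: x ahead of the robot, y to its left, z up, the work surface at z = 0. Lengths are in m, angles in rad, forces in N, time in s.
With the tool pointing down it reaches from about 0.3 to 0.775 m from the base axis. Payload 14.6 kg.
Tool frame: the origin (TCP) lies on the centre line of the jaws, within the pads' length; the fingertips stand 17 mm ahead of it and the grasp point (between the pads) lies 2 mm behind it (bot.finger_overhang is the z of the fingertips in the tool frame, in m); z points along the fingers, y is the direction in which the jaws open and shut (so a half turn about z gives the same grasp; the last joint's range is limited). The gripper opens to 94 mm and grips with 3 to 60 N. Pads are 16 mm wide; open, the fingers measure 119 mm over their backs; the gripper's body (75 mm by 177 mm) begins 78 mm behind the grasp point.
Start: joints at [-1.282, 0.3, 1.521, -0, 1.321, -0.067], TCP at [0.192, -0.516, 0.222] pointing down, gripper open.
Joint ranges: [-3.03, 3.03], [-0.79, 2.21], [0.23, 2.52], [-1.04, 4.18], [0, 3.07], [-2.55, 2.55]. Speed limits (rad/s): [2.22, 2.22, 2.57, 3.14, 3.14, 3.14].

INTERFACE

Orientations are given as a rotation vector (axis times angle).
In Python, from rig import bot gives the robot as it stands.
- The arm moves only by the tool arm_command, never from a script. Its argument "deltas" is a list of rows, each a list of 3 entries, a list of its own where there are three numbers: the gripper command: -1 is fully open, 1 is shut, values between are in proportion, then the shift along the tool's x, y, z in cm, then the turn, a rotation vector about the tool's x, y, z in rad. In form: [[grip, [dx, dy, dz], [rx, ry, rz]], ...]. A call has 1 to 10 rows; each row is the pose to reach, as a shift and turn from the pose commanded when the call began, along the tool's axes at that moment; what a row does not reach only later rows make up. A row lasts 1/10 s, in which the tool goes at most 50 mm and 8.59 degrees, less where a joint would pass 70% of its speed; a pose out of reach is approached as far as the arm can. A call with a gripper value outside its range is refused whole. The fingers move at their own pace and stop on an object; "force" is the grip in N (left out, the last holds). Time passes only in rows, so rows that repeat a pose let the fingers close. It gives the time, the measured TCP pose, the force and the opening at its end, in the units of the state.
- bot.sense(): the state, without advancing time (a new reading comes with each control period).
- bot.read_camera(name): name is "side" or "top"; returns a dict with "frame" (400x640x3 uint8, blue, green, red), "vertical_fov" (degrees; the focal length in pixels is half the picture's height over the tangent of half this angle, whatever the lens; pixels are square), "cx", "cy" (the principal point, pixels), "rvec" (rotation vector, rad) and "tvec" (3), from world to camera coordinates, as OpenCV has them. Camera axes: x right, y down, z forward; pixel columns grow to the right and rows downward; lengths in m; the calibration is good to about 2 mm. A picture is of the moment at which its call begins. There is no depth.
- bot.hand_in(): hands the job in, once; it reports no verdict.
Trained networks look in the newest picture that a camera, given by its name, has taken for a name from the list of things; names that differ only in an ending like _2 or _b are one class to them, and where a whole thing is asked for, a point or a joint stands for the part that bears it (a point fixed in the world has none). Each returns a list of dicts, best first, with "p" (0 to 1); they miss things now and then, are a little off and sometimes report something else, mostly with a low value. They report only what shows in the picture. A call takes as long as a camera call. They do not tell look-alikes from the thing itself.
- bot.search_frame(name, camera): "at" ([column, row] in pixels, amid what is visible of it).
The state is a dict: "time": time; "q": joint angles; "qd": joint speeds; "joint_torque": joint torques, N m; "position": TCP position; "ee_rot": TCP orientation; "wrist_force": force on the tool from outside, world axes, zero at the start; "wrist_torque": the same for the moment, N m; "width": finger opening in m.
Only numpy, scipy, OpenCV 4.12 (cv2) and the standard library are available. Lean on these libraries where they do the work, as an engineer would, in place of code of your own. Each camera call takes 0.05 s, during which the arm holds its last target.

TASK

One of the three sensor carriers in the jig stands about 3 mm proud: take the orange touch probe from its stand and touch its tip gently on top of each carrier in turn, starting with the lane nearest the robot and ending with the farthest, to find which one, then put the probe back upright in its stand. Then swing the hold-down bar up out of the way (it has an orange tab) and leave it up, and slide the proud carrier out along its lane onto the blue shelf until no part of it lies under where the bar closes, without lifting it off the jig. Leave the other two carriers in place, and do not disturb the other things on the table.

Things in the scene. Friction and masses are not known exactly. Their poses are not given: they have to be found in the camera images.
- jig: fixed inspection jig, base plate 200 (x) x 160 (y) x 12 mm. Origin: on its underside (table top), 85 mm from its -y edge, midway in x. Lanes along y at x = -52 (nearest the robot), 0 and +52 mm, parted by ribs 6 mm high; in each a carrier lies 12 mm above the table, its origin at y = 0 within 4 mm. Parts slide out to +y; with the bar down a carrier's post meets the bar after some 12 mm
- shelf (a point): middle of the top of the jig's blue outfeed shelf, at jig y = +129 mm, 12 mm above the table, level with the lanes; axes as the jig's. The shelf runs from jig y = +75 to +183 mm; a stop 8 mm high at its end lets a carrier's origin go to jig y = +117. A carrier is clear of the closed bar once its origin is beyond jig y = +98
- bar (a joint): angle (rad) of the white hold-down bar: 0 is down, grows as it swings up and back, to 1.9. A crossbar 184 mm long (jig x), 14 x 14 mm, at jig y = +30 and 39 mm above the table when down, on two side arms. Leant back 1.7 or more it leaves room above the posts. Stiff hinge (0.3 N m): it stays where it is left. May start up to 0.06 open
- bar_hinge (a point): point on the bar's hinge axis midway between the arms, fixed to the jig at jig y = -75 mm, 39 mm above the table; the axis runs along jig x. The crossbar's centre line is 105 mm from it
- bar_tab (a point): grasp point on the orange tab on the middle of the crossbar: 18 mm wide (jig x), 12 mm thick; at angle 0 it stands upright, its top 17 mm above this point, the crossbar's top 35 mm below. At angle 0 the point is 105 mm in jig +y from the hinge axis and 42 mm above it. Gripped across the 18 mm, it can turn between the fingers as the bar swings
- carrier_a: sensor carrier, loose, 0.22 kg, in one of the jig's lanes (any order): aluminium plate 46 (x) x 120 (y) mm, 14 mm thick, or 17 if it is the proud one. Green post, 18 mm diameter, at x = 0, y = +2, its top 59 mm above the plate's underside. Blue touch spot (NAME_c2), 16 mm across, on the top face at x = 0, y = -38. Origin: middle of the underside; axes as the jig's
- carrier_b: sensor carrier, loose, 0.22 kg, in one of the jig's lanes (any order): aluminium plate 46 (x) x 120 (y) mm, 14 mm thick, or 17 if it is the proud one. Green post, 18 mm diameter, at x = 0, y = +2, its top 59 mm above the plate's underside. Blue touch spot (NAME_c2), 16 mm across, on the top face at x = 0, y = -38. Origin: middle of the underside; axes as the jig's
- carrier_c: sensor carrier, loose, 0.22 kg, in one of the jig's lanes (any order): aluminium plate 46 (x) x 120 (y) mm, 14 mm thick, or 17 if it is the proud one. Green post, 18 mm diameter, at x = 0, y = +2, its top 59 mm above the plate's underside. Blue touch spot (NAME_c2), 16 mm across, on the top face at x = 0, y = -38. Origin: middle of the underside; axes as the jig's
- probe: loose rigid touch probe, 139 mm long, 0.16 kg. Origin: the tip (white ball, 10 mm); z runs up the probe. Steel stem up to 70 mm, black collar 44 x 44 mm from 70 to 76 mm, orange square grip 28 x 28 mm (sides along its x and y) from 76 to 136 mm. It starts upright in the stand, tip 10 mm above the table
- stand: fixed grey probe stand: block 64 x 64 mm, 80 mm high, on a foot 86 x 86 mm, with a square well 28 x 28 mm, 74 mm deep, in its top. The probe's stem hangs in the well, collar on the block's top, tip 10 mm above the table. Origin: middle of the underside; axes along the block's sides
- tape_roll: open ring of amber tape lying flat, 90 mm outside diameter, 25 mm high; origin under its centre; bystander, to be left alone
- bottle: amber bottle with white cap, 64 mm diameter, 160 mm high; origin under its centre; bystander, to be left alone
- driver: screwdriver with blue handle, 170 mm long, lying on the table; bystander, to be left alone
Not all that is in view belongs to the job. What is shaped like the carrier_c but pink is not meant.

How it is judged:
By the outcome, as a careful person would: the job done as asked, in the order asked, and still so for the second after the job is handed in, with the robot touching nothing.
It also fails if it takes over 64 s, if anything falls off the work surface, if the arm or the gripper's body presses on something with over 40 N, if the wrist force passes 120 N, or if a joint passes its speed limit or range.

## Working session

There is one attempt and no reset: what is moved stays moved. The work goes in short steps, Python scripts to look and compute and a tool call to move; the robot and the scene stay as the last step left them, time stands still between calls to the robot, and variables do not carry over. Pictures are saved under pics/ and viewed, and the job is handed in when it is done.

Besides the shell and the picture viewer there is one more tool, called after "Call:" by a JSON object that holds its "api" and its "payload". arm_command: Moves the arm, as the interface text tells. Its arguments: {"type":"object","properties":{"deltas":{"type":"array"},"force":{"type":"number"}},"required":["deltas"]}

```bash
ls; mkdir -p pics
cat > h.py <<'E'
import numpy as np, cv2
from rig import bot
from scipy.spatial.transform import Rotation as R
def cam(n,save=None):
    d=bot.read_camera(n)
    if save: cv2.imwrite('pics/'+save,d['frame'])
    f=200/np.tan(np.radians(d['vertical_fov'])/2)
    K=np.array([[f,0,d['cx']],[0,f,d['cy']],[0,0,1]])
    Rm=cv2.Rodrigues(np.array(d['rvec'],float))[0]; t=np.array(d['tvec'],float).ravel()
    return dict(K=K,R=Rm,t=t,img=d['frame'],raw=d)
def ray(c,uv,z):
    p=c['R'].T@np.linalg.inv(c['K'])@np.array([uv[0],uv[1],1.]); o=-c['R'].T@c['t']
    s=(z-o[2])/p[2]; return o+s*p
def proj(c,X):
    x=c['R']@np.asarray(X,float)+c['t']; x=c['K']@x; return x[:2]/x[2]
E
python3 - <<'E'
from h import *
for n in('side','top'):
    c=cam(n,n+'0.png'); print(n,c['K'][0,0],{k:v for k,v in c['raw'].items() if k!='frame'}, -c['R'].T@c['t'])
    for o in('jig','shelf','bar','bar_tab','bar_hinge','carrier_a','carrier_a_c2','probe','stand','tape_roll','bottle','driver'):
        try: print(o,[(np.round(d['at']),round(d['p'],2)) for d in bot.search_frame(o,n)])
        except Exception as e: print(o,e)
print(bot.sense())
E
```

```text
pics
side 445.7779398087064 {'vertical_fov': 48.327147796695115, 'cx': 320.1715948693414, 'cy': 198.04235143528948, 'rvec': array([ 0.67973834, -2.47209922,  1.33340448]), 'tvec': array([0.48969387, 0.2157354 , 1.32635788])} [-0.08439424  1.10124611  0.9086813 ]
jig [(array([296., 221.]), 0.89), (array([317., 323.]), 0.54)]
shelf [(array([300., 217.]), 0.73)]
bar [(array([301., 199.]), 0.73)]
bar_tab [(array([309., 202.]), 0.75)]
bar_hinge [(array([299., 220.]), 0.74)]
carrier_a [(array([211., 240.]), 0.9), (array([353., 267.]), 0.86), (array([319., 210.]), 0.52), (array([310., 213.]), 0.52), (array([305., 288.]), 0.19)]
carrier_a_c2 it knows: bar, bar_hinge, bar_tab, bottle, carrier, driver, jig, probe, shelf, stand, tape_roll
probe [(array([386., 146.]), 0.51)]
stand [(array([386., 164.]), 0.83)]
tape_roll [(array([304., 286.]), 0.81)]
bottle [(array([232., 249.]), 0.7), (array([312., 206.]), 0.27)]
driver [(array([314., 323.]), 0.64)]
top 381.40145929714004 {'vertical_fov': 55.343401361699506, 'cx': 321.64694179726746, 'cy': 201.9880033124276, 'rvec': array([ 2.1662823 , -2.167900
[... 812 characters left out ...]
.95)]
driver [(array([184., 279.]), 0.66)]
{'time': 1.2, 'q': array([-1.28157266e+00,  2.99903061e-01,  1.52100100e+00, -1.83939319e-05,
        1.32068607e+00, -6.65841059e-02]), 'qd': array([ 0.00087768, -0.00062644,  0.00029872,  0.00035619,  0.00024643,
        0.00018183]), 'joint_torque': array([ 5.91494700e-04, -5.31665075e+01, -3.52919197e+01,  7.08555803e-02,
        2.12446792e-02, -1.39321429e-05]), 'position': array([ 0.19159045, -0.51554396,  0.22244348]), 'ee_rot': array([ 3.09200258e+00,  5.55964257e-01, -2.73807546e-05]), 'wrist_force': array([ 0.28435895,  0.51811643, -0.61661781]), 'wrist_torque': array([ 0.00065118, -0.05140236, -0.02276438]), 'width': 0.09380714110625991}
```

View pics/top0.png

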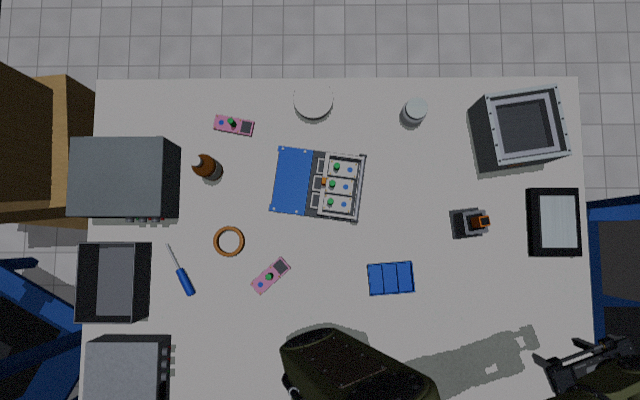

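View pics/side0.png

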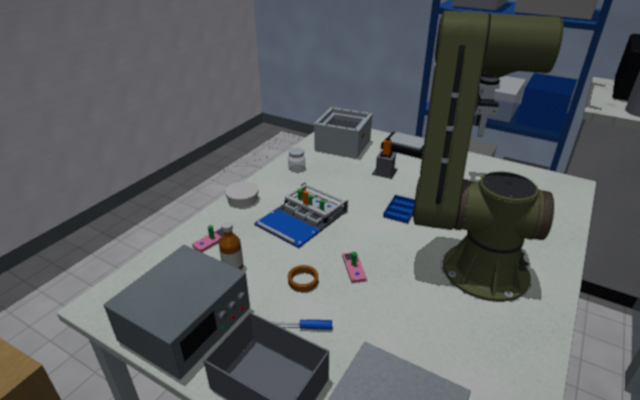

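Run:
```python
import cv2
a=cv2.imread('pics/top0.png')[130:250,240:400]; cv2.imwrite('pics/topc.png',cv2.resize(a,None,fx=5,fy=5,interpolation=cv2.INTER_CUBIC))
a=cv2.imread('pics/side0.png')[130:280,240:430]; cv2.imwrite('pics/sidec.png',cv2.resize(a,None,fx=4,fy=4,interpolation=cv2.INTER_CUBIC))
a=cv2.imread('pics/top0.png')[170:270,420:520]; cv2.imwrite('pics/tops.png',cv2.resize(a,None,fx=5,fy=5,interpolation=cv2.INTER_CUBIC))
```

```text
(no output)
```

View pics/topc.png

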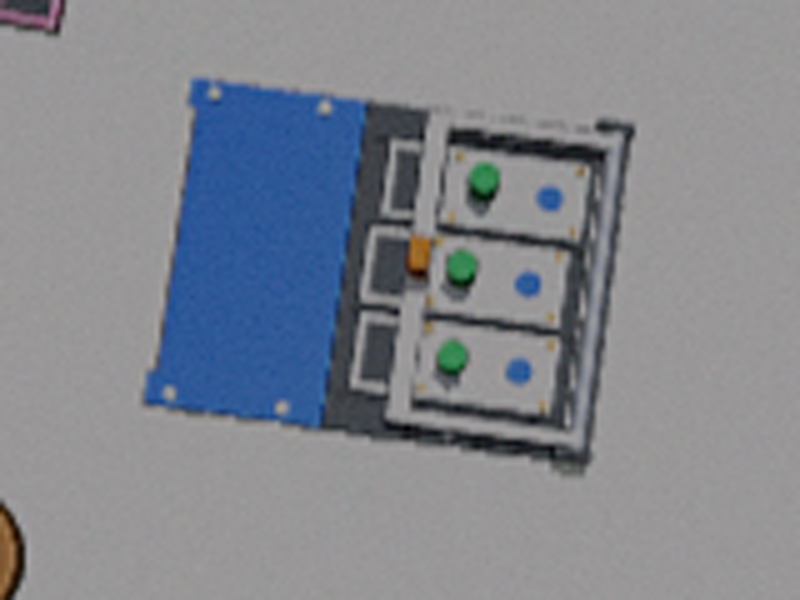

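View pics/sidec.png

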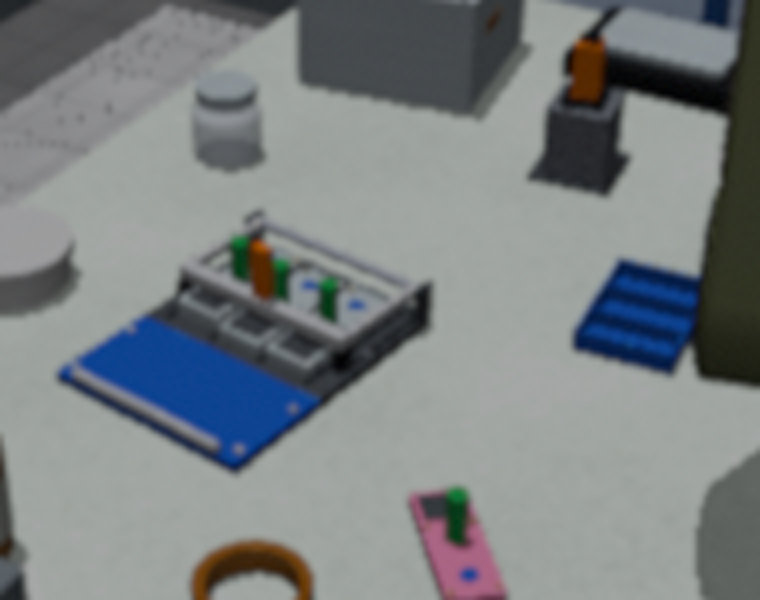

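View pics/tops.png

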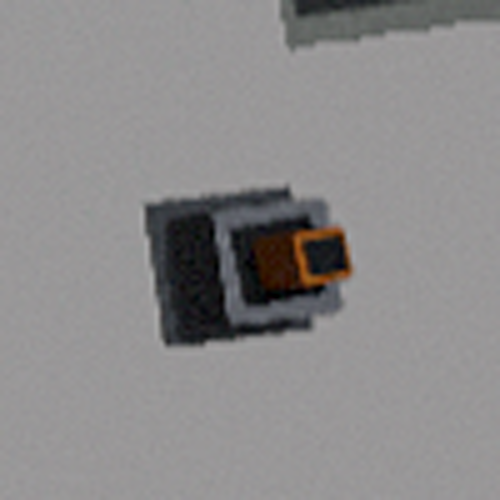

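```bash
cat > fit.py <<'E'
from h import *
from scipy.optimize import least_squares
import pickle
C={n:cam(n) for n in('side','top')}
def px(U,s,o): return ((np.array(U)+.5)/s-.5)+np.array(o)
T=lambda U:px(U,5,(240,130)); S=lambda U:px(U,4,(240,130)); T2=lambda U:px(U,5,(420,170))
mm=1e-3
obs=[('top',T(u),p,w) for u,p,w in [((192,80),(100,183,12),1),((145,403),(-100,183,12),1),((325,427),(-100,75,12),1),((365,100),(100,75,12),1),
 ((484,178),(52,2,71),.7),((461,266),(0,2,71),.7),((452,355),(-52,2,71),.7),((549,198),(52,-38,26),.7),((528,284),(0,-38,26),.7),((518,370),(-52,-38,26),.7),((420,247),(0,30,98),.5)]]
obs+=[('side',S(u),p,w) for u,p,w in [((62,375),(100,183,12),1),((235,468),(-100,183,12),1),((320,400),(-100,75,12),1),((148,318),(100,75,12),1)]]
def W(q,p):
    c,s=np.cos(q[2]),np.sin(q[2]); p=np.array(p)*mm
    return np.array([q[0]+c*p[0]-s*p[1],q[1]+s*p[0]+c*p[1],p[2]])
def fit(obs,q0):
    f=lambda q:np.concatenate([w*(proj(C[n],W(q,p))-u) for n,u,p,w in obs])
    r=least_squares(f,q0,loss='soft_l1'); return r.x,f(r.x).reshape(-1,2),obs
if __name__=='__main__':
    q,r,_=fit(obs,[.5,.0,0]); print('jig',q.round(4)); print(r.round(1))
    for s in('top','side'):
        q1,_,_=fit([o for o in obs if o[0]==s],q); print(s,q1.round(4))
    so=[('top',T2(u),p,1) for u,p in [((296,232),(14,14,146)),((344,228),(14,-14,146)),((352,277),(-14,-14,146)),((303,283),(-14,14,146)),
      ((212,212),(32,32,80)),((325,200),(32,-32,80)),((341,310),(-32,-32,80)),((232,325),(-32,32,80)),((145,205),(43,43,5)),((165,345),(-43,43,5))]]
    s,r,_=fit(so,[.4,-.4,0]); print('stand',s.round(4)); print(r.round(1))
    print('probe only',fit(so[:4],s)[0].round(4),'block',fit(so[4:8],s)[0].round(4))
    c=C['side']; print('side proj probe top',proj(c,W(s,(0,0,146))),proj(c,W(s,(0,0,0))))
    print('bystanders'); 
    print('blue bin',ray(C['top'],(390,278),.03))
E
python3 fit.py
```

```text
jig [ 0.607   0.0028 -0.1313]
[[-0.4 -0.2]
 [-0.4  0.6]
 [-0.6  0.5]
 [ 0.3  0.3]
 [-0.8 -0.2]
 [ 0.8 -0. ]
 [ 0.4  0.2]
 [-0.7  0.1]
 [ 0.7  0.2]
 [ 0.5  0.3]
 [-0.3  0.6]
 [-1.5 -1.3]
 [ 0.1 -1.2]
 [ 0.1 -0.5]
 [-1.2 -1.3]]
top [ 0.6077  0.0025 -0.1324]
side [ 0.6003  0.0068 -0.1459]
stand [ 0.4961 -0.3879  0.1182]
[[-0.5  0.1]
 [ 0.6 -0.4]
 [ 0.7  0.5]
 [-0.2  0.6]
 [-0.4 -0.3]
 [-0.1 -0.7]
 [ 0.3  0.3]
 [-0.9  0. ]
 [-0.  -0.5]
 [ 0.3  0.3]]
probe only [ 0.4967 -0.3875  0.109 ] block [ 0.4957 -0.3887  0.1231]
side proj probe top [387.31150265 139.29254814] [384.32700167 171.81943517]
bystanders
blue bin [ 0.33657745 -0.15909427  0.03      ]
```

```bash
cat >> h.py <<'E'
JIG=np.array([.606,.003,-.133]); ST=np.array([.4961,-.388,.118])
def J(x,y,z,q=None):
    q=JIG if q is None else q
    c,s=np.cos(q[2]),np.sin(q[2]); return np.array([q[0]+c*x-s*y,q[1]+s*x+c*y,z])
def Rd(psi): return np.array([[np.cos(psi),np.sin(psi),0],[np.sin(psi),-np.cos(psi),0],[0,0,-1]])
def delta(P,psi,frm=None):
    s=bot.sense()
    p,r=(np.array(s['position']),R.from_rotvec(s['ee_rot'])) if frm is None else frm
    d=r.inv().apply(np.array(P)-p)*100; w=(r.inv()*R.from_matrix(Rd(psi))).as_rotvec()
    return d.round(2),w.round(3)
def st():
    s=bot.sense(); r=R.from_rotvec(s['ee_rot']).as_matrix()
    print('t',round(s['time'],2),'p',np.round(s['position'],4),'psi',round(np.arctan2(r[1,0],r[0,0]),4),'zt',r[:,2].round(4),'F',np.round(s['wrist_force'],2),'M',np.round(s['wrist_torque'],2),'w',round(s['width'],4),'q',np.round(s['q'],2))
E
python3 - <<'E'
from h import *
st(); print(delta([.4965,-.388,.2224],.115)); print(delta([.4965,-.388,.114],.115))
E
```

```text
t 1.3 p [ 0.1916 -0.5155  0.2225] psi 0.3558 zt [ 0. -0. -1.] F [ 0.01 -0.15 -0.12] M [-0.01  0.02  0.03] w 0.0942 q [-1.28  0.3   1.52  0.    1.32 -0.07]
(array([ 3.302e+01, -1.330e+00,  1.000e-02]), array([ 0.   , -0.   ,  0.241]))
(array([33.02, -1.34, 10.85]), array([ 0.   , -0.   ,  0.241]))
```

Call:
{"api": "arm_command", "payload": {"deltas": [[-1,[8,-0.3,0],[0,0,0.1]],[-1,[20,-0.9,0],[0,0,0.2]],[-1,[33.02,-1.33,0],[0,0,0.241]],[-1,[33.02,-1.33,0],[0,0,0.241]],[-1,[33.02,-1.33,0],[0,0,0.241]],[-1,[33.02,-1.33,0],[0,0,0.241]],[-1,[33.02,-1.33,0],[0,0,0.241]],[-1,[33.02,-1.33,0],[0,0,0.241]],[-1,[33.02,-1.33,0],[0,0,0.241]]], "force": 25}}

```text
time: 2.2
position: [0.4966, -0.3878, 0.2221]
ee_rot: [-3.136, -0.182, 0.001]
wrist_force: [-0.9, -1.0, 0.4]
width: 0.0938
```

Run:
```python
from h import *
st(); print(delta([.4965,-.388,.114],.115))
c=cam('top'); cv2.imwrite('pics/t1.png',cv2.resize(c['img'][150:300,380:560],None,fx=4,fy=4))
```

```text
t 2.2 p [ 0.4966 -0.3878  0.2221] psi 0.1158 zt [-5.e-04  2.e-04 -1.e+00] F [-0.86 -0.99  0.44] M [ 0.03 -0.03 -0.04] w 0.0938 q [-0.72  0.48  1.27 -0.    1.39  0.73]
(array([-0.  ,  0.02, 10.81]), array([-0.   ,  0.001,  0.001]))
```

View pics/t1.png

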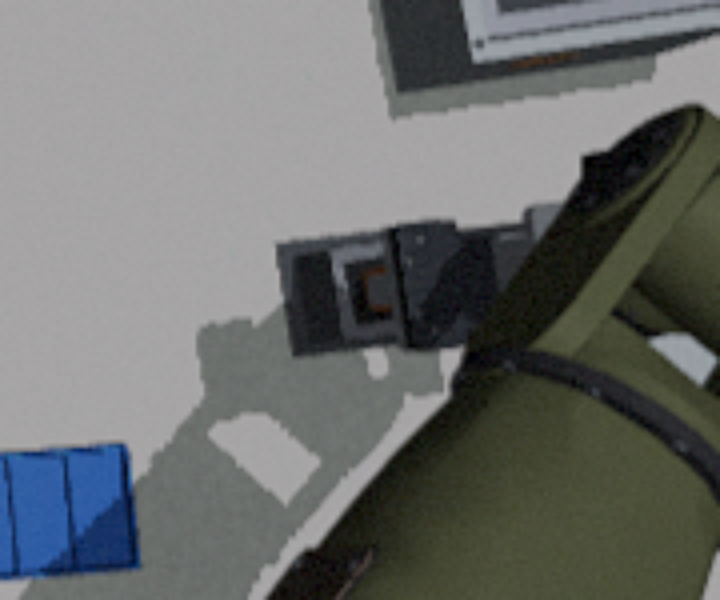

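The probe (orange, about (375,290)) lies under the gripper and the left finger is clear of it. Descend.

Call:
{"api": "arm_command", "payload": {"deltas": [[-1,[0,0,4],[0,0,0]],[-1,[0,0,8],[0,0,0]],[-1,[0,0,10.8],[0,0,0]],[-1,[0,0,10.8],[0,0,0]],[-1,[0,0,10.8],[0,0,0]],[-1,[0,0,10.8],[0,0,0]]]}}

```text
time: 2.85
position: [0.4968, -0.3891, 0.1169]
ee_rot: [3.134, 0.179, 0.004]
wrist_force: [0.9, -0.1, -0.6]
width: 0.0941
```

Run:
```python
from h import *
st()
c=cam('side'); cv2.imwrite('pics/s1.png',cv2.resize(c['img'][90:210,310:470],None,fx=5,fy=5))
```

```text
t 2.85 p [ 0.4968 -0.3891  0.1169] psi 0.1141 zt [ 0.0025 -0.0022 -1.    ] F [ 0.91 -0.12 -0.6 ] M [ 0.03 -0.03  0.02] w 0.0941 q [-0.72  0.57  1.38 -0.    1.18  0.73]
```

View pics/s1.png

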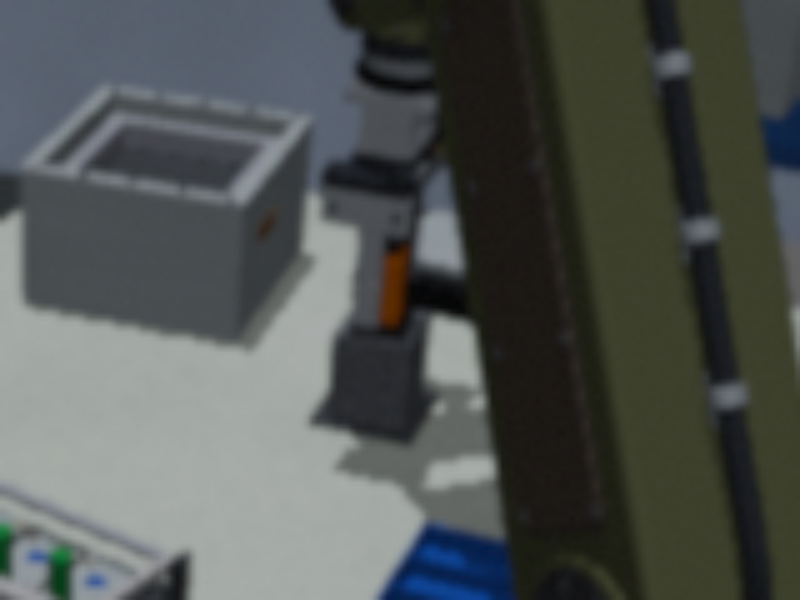

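Call:
{"api": "arm_command", "payload": {"deltas": [[1,[0,0,0],[0,0,0]],[1,[0,0,0],[0,0,0]],[1,[0,0,0],[0,0,0]],[1,[0,0,0],[0,0,0]],[1,[0,0,0],[0,0,0]],[1,[0,0,0],[0,0,0]]], "force": 25}}

```text
time: 3.5
position: [0.4965, -0.388, 0.1144]
ee_rot: [-3.136, -0.18, 0.0]
wrist_force: [0.4, -0.5, -0.4]
width: 0.0494
```

Run:
```python
from h import *
st()
```

```text
t 3.5 p [ 0.4965 -0.388   0.1144] psi 0.1148 zt [-1.e-04  0.e+00 -1.e+00] F [ 0.42 -0.53 -0.45] M [-0.01  0.02 -0.03] w 0.0494 q [-0.72  0.58  1.39 -0.    1.18  0.73]
```

Call:
{"api": "arm_command", "payload": {"deltas": [[1,[0,0,0],[0,0,0]],[1,[0,0,0],[0,0,0]],[1,[0,0,0],[0,0,0]],[1,[0,0,0],[0,0,0]]]}}

```text
time: 3.9
position: [0.4965, -0.3881, 0.1144]
ee_rot: [-3.136, -0.18, -0.0]
wrist_force: [0.3, -0.1, -0.5]
width: 0.0284
```

Run:
```python
from h import *
st()
```

```text
t 3.9 p [ 0.4965 -0.3881  0.1144] psi 0.1148 zt [ 0.  0. -1.] F [ 0.32 -0.11 -0.54] M [ 0.03 -0.01  0.03] w 0.0284 q [-0.72  0.58  1.39  0.    1.18  0.73]
```

Call:
{"api": "arm_command", "payload": {"deltas": [[1,[0,0,0],[0,0,0]],[1,[0,0,-1],[0,0,0]],[1,[0,0,-3],[0,0,0]],[1,[0,0,-6],[0,0,0]],[1,[0,0,-9],[0,0,0]],[1,[0,0,-11.5],[0,0,0]],[1,[0,0,-11.5],[0,0,0]],[1,[0,0,-11.5],[0,0,0]]]}}

```text
time: 4.7
position: [0.4963, -0.3879, 0.2291]
ee_rot: [-3.136, -0.18, 0.0]
wrist_force: [-0.6, -0.2, -3.0]
width: 0.0286
```

Run:
```python
from h import *
st()
for x in(-.052,0,.052): print(J(x,-.038,0), delta(J(x,-.038,.2294),.115), delta(J(x,-.038,.1044+.04),.115))
c=cam('side'); cv2.imwrite('pics/s2.png',cv2.resize(c['img'][60:210,270:470],None,fx=4,fy=4))
```

```text
t 4.7 p [ 0.4963 -0.3879  0.2291] psi 0.1148 zt [-1.e-04  1.e-04 -1.e+00] F [-0.58 -0.2  -2.98] M [ 0.05 -0.01 -0.  ] w 0.0286 q [-0.72  0.48  1.26  0.    1.4   0.73]
[ 0.54942012 -0.02776878  0.        ] (array([ 9.400e+00, -3.517e+01, -3.000e-02]), array([-0.,  0., -0.])) (array([  9.4 , -35.17,   8.47]), array([-0.,  0., -0.]))
[ 0.60096089 -0.0346644   0.        ] (array([ 1.444e+01, -3.390e+01, -3.000e-02]), array([-0.,  0., -0.])) (array([ 14.44, -33.89,   8.47]), array([-0.,  0., -0.]))
[ 0.65250165 -0.04156003  0.        ] (array([ 1.948e+01, -3.262e+01, -3.000e-02]), array([-0.,  0., -0.])) (array([ 19.48, -32.62,   8.47]), array([-0.,  0., -0.]))
```

View pics/s2.png

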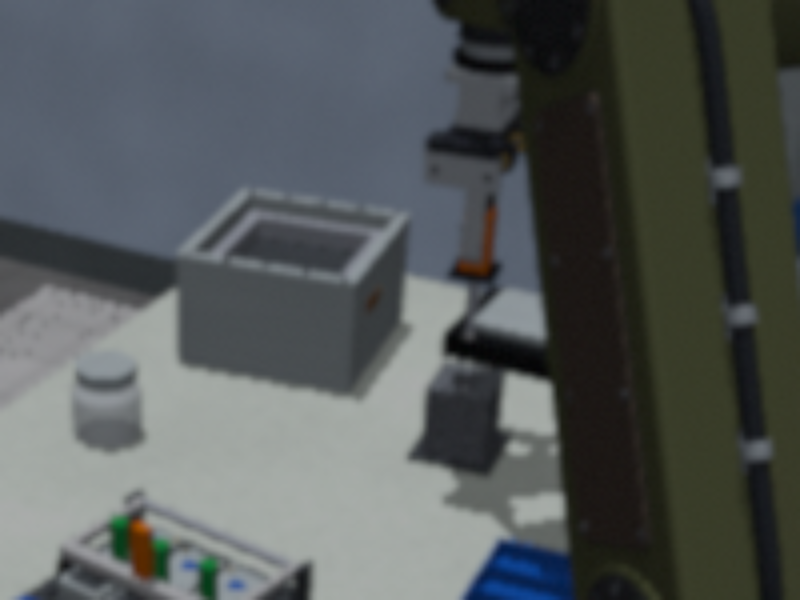

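The probe is out of the stand, hanging upright in the gripper. Move over the near lane's spot.

Call:
{"api": "arm_command", "payload": {"deltas": [[1,[0.7,-2.5,0],[0,0,0]],[1,[1.7,-6.5,0],[0,0,0]],[1,[2.9,-11,0],[0,0,0]],[1,[4.2,-15.5,0],[0,0,0]],[1,[5.4,-20,0],[0,0,0]],[1,[6.6,-24.5,0],[0,0,0]],[1,[7.8,-29,0],[0,0,0]],[1,[8.9,-33,0],[0,0,0]],[1,[9.4,-35.2,0],[0,0,0]],[1,[9.4,-35.2,0],[0,0,0]]]}}

```text
time: 5.75
position: [0.5491, -0.025, 0.2278]
ee_rot: [-3.135, -0.185, 0.004]
wrist_force: [0.3, -0.2, -2.4]
width: 0.0281
```

Call:
{"api": "arm_command", "payload": {"deltas": [[1,[0,0,3],[0,0,0]],[1,[0,0,6],[0,0,0]],[1,[0,0,8],[0,0,0]],[1,[0,0,8],[0,0,0]],[1,[0,0,8],[0,0,0]]]}}

```text
time: 6.25
position: [0.5494, -0.0282, 0.1495]
ee_rot: [-3.136, -0.179, 0.001]
wrist_force: [0.1, 0.6, -1.4]
width: 0.0289
```

Run:
```python
from h import *
st(); print(delta(J(-.052,-.038,.1344),.115))
for n in('side','top'):
    c=cam(n); o=(120,230); cv2.imwrite(f'pics/{n}3.png',cv2.resize(c['img'][120:270,230:430],None,fx=4,fy=4))
    p=bot.sense()['position']; print(n,proj(c,[p[0],p[1],p[2]-.1044]))
```

```text
t 6.25 p [ 0.5494 -0.0282  0.1495] psi 0.1142 zt [-9.e-04  1.e-04 -1.e+00] F [ 0.05  0.58 -1.45] M [ 0.05  0.03 -0.03] w 0.0289 q [-0.12  0.37  1.6  -0.    1.17  1.34]
(array([ 0.01, -0.04,  1.51]), array([-0.   ,  0.001, -0.001]))
side [329.18998101 200.79504458]
top [344.21073017 203.62443549]
```

View pics/side3.png

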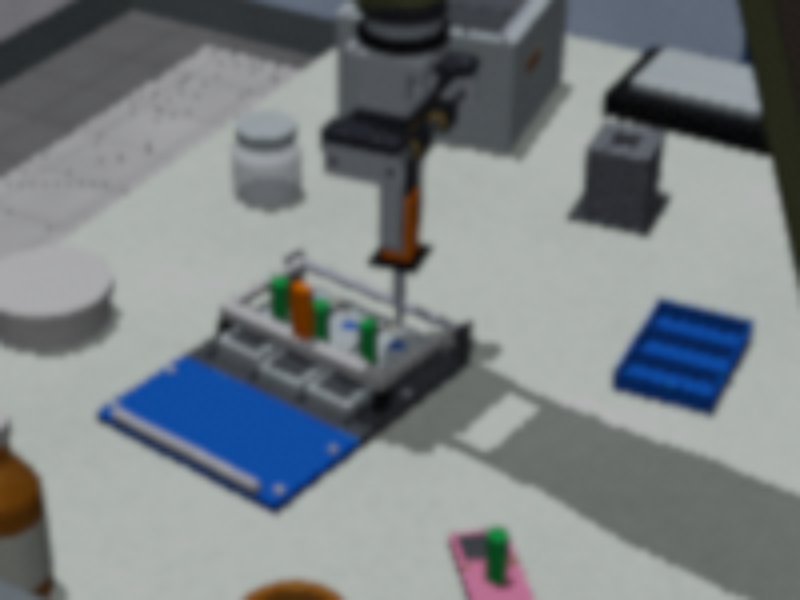

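View pics/top3.png

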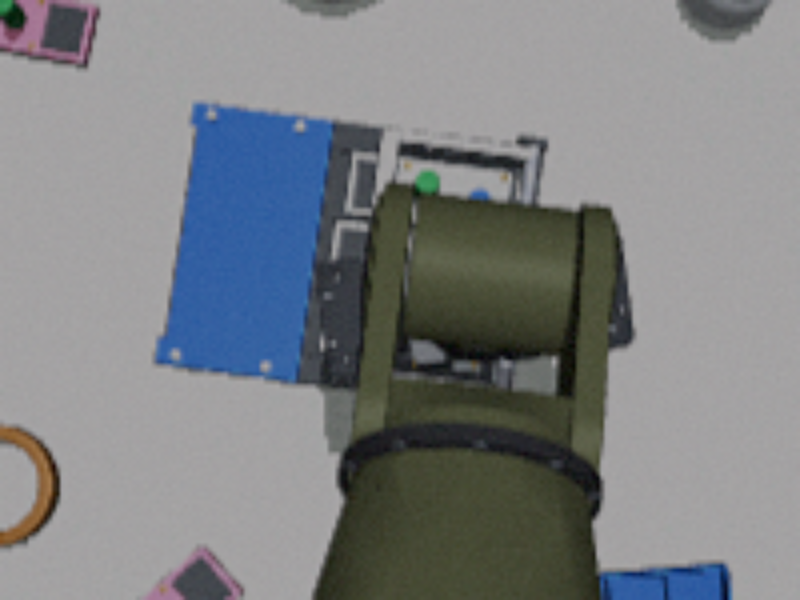

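Call:
{"api": "arm_command", "payload": {"deltas": [[1,[0,0,0.6],[0,0,0]],[1,[0,0,1.2],[0,0,0]],[1,[0,0,1.3],[0,0,0]],[1,[0,0,1.3],[0,0,0]],[1,[0,0,1.3],[0,0,0]]]}}

```text
time: 6.85
position: [0.5496, -0.0276, 0.1366]
ee_rot: [3.136, 0.18, 0.0]
wrist_force: [-0.5, -0.4, -2.2]
width: 0.0285
```

Run:
```python
from h import *
st()
```

```text
t 6.85 p [ 0.5496 -0.0276  0.1366] psi 0.1149 zt [ 1.e-04 -0.e+00 -1.e+00] F [-0.54 -0.38 -2.17] M [ 0.1   0.07 -0.01] w 0.0285 q [-0.12  0.39  1.62  0.    1.14  1.34]
```

Call:
{"api": "arm_command", "payload": {"deltas": [[1,[0,0,0.1],[0,0,0]],[1,[0,0,0.2],[0,0,0]],[1,[0,0,0.2],[0,0,0]]]}}

```text
time: 7.15
position: [0.5495, -0.0276, 0.1344]
ee_rot: [-3.136, -0.18, 0.0]
wrist_force: [-0.3, 0.5, -1.9]
width: 0.0284
```

Call:
{"api": "arm_command", "payload": {"deltas": [[1,[0,0,0.1],[0,0,0]],[1,[0,0,0.1],[0,0,0]]]}}

```text
time: 7.35
position: [0.5495, -0.0276, 0.1333]
ee_rot: [-3.136, -0.18, 0.0]
wrist_force: [-0.1, 0.1, -1.4]
width: 0.0285
```

Call:
{"api": "arm_command", "payload": {"deltas": [[1,[0,0,0.1],[0,0,0]],[1,[0,0,0.1],[0,0,0]]]}}

```text
time: 7.55
position: [0.5495, -0.0276, 0.1323]
ee_rot: [-3.136, -0.18, 0.0]
wrist_force: [0.5, 0.1, -1.8]
width: 0.0289
```

Call:
{"api": "arm_command", "payload": {"deltas": [[1,[0,0,0.1],[0,0,0]],[1,[0,0,0.1],[0,0,0]]]}}

```text
time: 7.75
position: [0.5495, -0.0276, 0.1313]
ee_rot: [-3.136, -0.18, 0.0]
wrist_force: [-0.5, -0.3, -1.4]
width: 0.0289
```

Call:
{"api": "arm_command", "payload": {"deltas": [[1,[0,0,0.1],[0,0,0]],[1,[0,0,0.1],[0,0,0]]]}}

```text
time: 7.95
position: [0.5496, -0.0276, 0.1304]
ee_rot: [-3.136, -0.18, -0.0]
wrist_force: [-0.6, 0.4, -1.7]
width: 0.0288
```

Call:
{"api": "arm_command", "payload": {"deltas": [[1,[0,0,0.06],[0,0,0]],[1,[0,0,0.06],[0,0,0]]]}}

```text
time: 8.15
position: [0.5497, -0.0276, 0.1302]
ee_rot: [3.136, 0.18, 0.001]
wrist_force: [-1.1, -0.1, 3.4]
width: 0.0286
```

Call:
{"api": "arm_command", "payload": {"deltas": [[1,[0,0,0.05],[0,0,0]],[1,[0,0,0.05],[0,0,0]]]}}

```text
time: 8.35
position: [0.5498, -0.0277, 0.1301]
ee_rot: [3.136, 0.18, 0.002]
wrist_force: [-1.3, 0.0, 6.8]
width: 0.0287
```

Call:
{"api": "arm_command", "payload": {"deltas": [[1,[0,0,-1],[0,0,0]],[1,[0.2,0,-2],[0,0,0]],[1,[2,0.4,-2],[0,0,0]],[1,[4,0.9,-2],[0,0,0]],[1,[5.04,1.1,-2],[0,0,0]],[1,[5.04,1.1,-1.6],[0,0,0]],[1,[5.04,1.1,-0.8],[0,0,0]],[1,[5.04,1.1,-0.5],[0,0,0]],[1,[5.04,1.1,-0.5],[0,0,0]],[1,[5.04,1.1,-0.5],[0,0,0]]]}}

```text
time: 9.35
position: [0.6007, -0.0327, 0.1345]
ee_rot: [3.136, 0.18, 0.0]
wrist_force: [-1.4, -0.1, -2.0]
width: 0.0283
```

Call:
{"api": "arm_command", "payload": {"deltas": [[1,[0,0,0.05],[0,0,0]],[1,[0,0,0.05],[0,0,0]]]}}

```text
time: 9.55
position: [0.6008, -0.0328, 0.134]
ee_rot: [3.136, 0.18, 0.0]
wrist_force: [-0.7, -0.3, -1.8]
width: 0.0285
```

Call:
{"api": "arm_command", "payload": {"deltas": [[1,[0,0,0.06],[0,0,0]],[1,[0,0,0.06],[0,0,0]]]}}

```text
time: 9.75
position: [0.6009, -0.0328, 0.1332]
ee_rot: [3.136, 0.18, 0.0]
wrist_force: [-0.3, -0.2, -2.3]
width: 0.0284
```

Call:
{"api": "arm_command", "payload": {"deltas": [[1,[0,0,0.06],[0,0,0]],[1,[0,0,0.06],[0,0,0]]]}}

```text
time: 9.95
position: [0.6008, -0.0328, 0.1326]
ee_rot: [-3.136, -0.18, 0.0]
wrist_force: [-0.1, -0.1, -1.6]
width: 0.0284
```

Call:
{"api": "arm_command", "payload": {"deltas": [[1,[0,0,0.04],[0,0,0]],[1,[0,0,0.04],[0,0,0]]]}}

```text
time: 10.15
position: [0.6009, -0.0328, 0.1322]
ee_rot: [-3.136, -0.18, 0.0]
wrist_force: [-0.9, 0.1, -3.0]
width: 0.0287
```

Below the proud height (0.133) with no contact; continue down.

Call:
{"api": "arm_command", "payload": {"deltas": [[1,[0,0,0.08],[0,0,0]],[1,[0,0,0.08],[0,0,0]]]}}

```text
time: 10.35
position: [0.6008, -0.0328, 0.1313]
ee_rot: [-3.136, -0.18, 0.0]
wrist_force: [-0.2, 0.7, -1.4]
width: 0.029
```

Call:
{"api": "arm_command", "payload": {"deltas": [[1,[0,0,0.08],[0,0,0]],[1,[0,0,0.08],[0,0,0]]]}}

```text
time: 10.55
position: [0.6008, -0.0328, 0.1306]
ee_rot: [-3.136, -0.18, 0.0]
wrist_force: [-0.0, -0.6, -1.6]
width: 0.0286
```

Call:
{"api": "arm_command", "payload": {"deltas": [[1,[0,0,0.06],[0,0,0]],[1,[0,0,0.06],[0,0,0]]]}}

```text
time: 10.75
position: [0.601, -0.0328, 0.1303]
ee_rot: [3.136, 0.18, 0.001]
wrist_force: [-0.4, 0.4, 0.8]
width: 0.029
```

Call:
{"api": "arm_command", "payload": {"deltas": [[1,[0,0,0.04],[0,0,0]],[1,[0,0,0.04],[0,0,0]]]}}

```text
time: 10.95
position: [0.6011, -0.0328, 0.1301]
ee_rot: [3.136, 0.18, 0.001]
wrist_force: [-1.4, 0.3, 5.7]
width: 0.0283
```

Call:
{"api": "arm_command", "payload": {"deltas": [[1,[0,0,-1],[0,0,0]],[1,[0.2,0,-2],[0,0,0]],[1,[2,0.6,-2],[0,0,0]],[1,[4,1.2,-2],[0,0,0]],[1,[5.04,1.6,-2],[0,0,0]],[1,[5.04,1.6,-1.6],[0,0,0]],[1,[5.04,1.6,-0.8],[0,0,0]],[1,[5.04,1.6,-0.5],[0,0,0]],[1,[5.04,1.6,-0.5],[0,0,0]],[1,[5.04,1.6,-0.5],[0,0,0]]]}}

```text
time: 11.95
position: [0.6526, -0.0428, 0.1348]
ee_rot: [3.136, 0.18, 0.0]
wrist_force: [-0.8, 0.5, -1.9]
width: 0.0286
```

Call:
{"api": "arm_command", "payload": {"deltas": [[1,[0,0,0.06],[0,0,0]],[1,[0,0,0.06],[0,0,0]]]}}

```text
time: 12.15
position: [0.6527, -0.0429, 0.1342]
ee_rot: [3.136, 0.18, 0.0]
wrist_force: [0.1, 0.3, -2.3]
width: 0.0286
```

Call:
{"api": "arm_command", "payload": {"deltas": [[1,[0,0,0.06],[0,0,0]],[1,[0,0,0.06],[0,0,0]]]}}

```text
time: 12.35
position: [0.6528, -0.0429, 0.1335]
ee_rot: [3.136, 0.18, 0.0]
wrist_force: [-0.0, 0.6, -1.6]
width: 0.0287
```

Call:
{"api": "arm_command", "payload": {"deltas": [[1,[0,0,0.05],[0,0,0]],[1,[0,0,0.05],[0,0,0]]]}}

```text
time: 12.55
position: [0.6529, -0.0429, 0.1333]
ee_rot: [3.136, 0.18, 0.001]
wrist_force: [-1.3, -0.5, 1.1]
width: 0.0286
```

Call:
{"api": "arm_command", "payload": {"deltas": [[1,[0,0,0.04],[0,0,0]],[1,[0,0,0.04],[0,0,0]]]}}

```text
time: 12.75
position: [0.653, -0.0429, 0.1331]
ee_rot: [3.136, 0.18, 0.001]
wrist_force: [-1.8, -0.4, 5.1]
width: 0.0284
```

Call:
{"api": "arm_command", "payload": {"deltas": [[1,[0,0,-1.5],[0,0,0]],[1,[0,0,-5],[0,0,0]],[1,[0,0,-8],[0,0,0]],[1,[0,0,-9.6],[0,0,0]],[1,[0,0,-9.6],[0,0,0]]]}}

```text
time: 13.25
position: [0.6534, -0.043, 0.2318]
ee_rot: [3.136, 0.18, 0.007]
wrist_force: [-0.5, -0.6, -2.4]
width: 0.0285
```

Run:
```python
from h import *
st(); print(delta([.4965,-.3881,.2295],.1148))
c=cam('side'); cv2.imwrite('pics/s4.png',cv2.resize(c['img'][60:210,230:430],None,fx=4,fy=4))
```

```text
t 13.25 p [ 0.6534 -0.043   0.2318] psi 0.1148 zt [ 4.5e-03 -6.0e-04 -1.0e+00] F [-0.46 -0.6  -2.44] M [-0.    0.06  0.04] w 0.0285 q [-0.12  0.53  1.18 -0.    1.43  1.33]
(array([-19.54,  32.49,   0.18]), array([ 0.001, -0.004,  0.   ]))
```

View pics/s4.png

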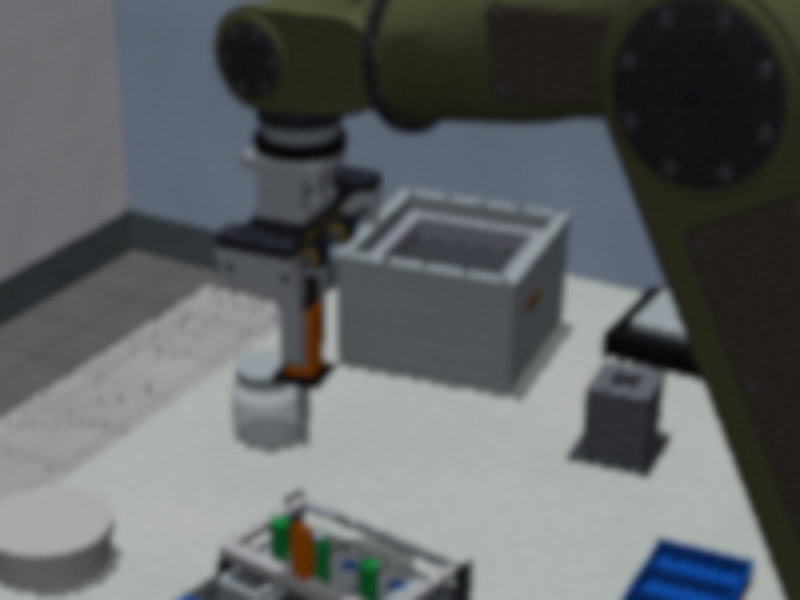

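Call:
{"api": "arm_command", "payload": {"deltas": [[1,[-1.5,2.5,0],[0,0,0]],[1,[-3.9,6.5,0],[0,0,0]],[1,[-6.6,11,0],[0,0,0]],[1,[-9.3,15.5,0],[0,0,0]],[1,[-12,20,0],[0,0,0]],[1,[-14.7,24.5,0],[0,0,0]],[1,[-17.2,28.6,0],[0,0,0]],[1,[-19,31.6,0],[0,0,0]],[1,[-19.54,32.49,0],[0,0,0]],[1,[-19.54,32.49,0],[0,0,0]]]}}

```text
time: 14.3
position: [0.4949, -0.3889, 0.2271]
ee_rot: [-3.135, -0.176, 0.002]
wrist_force: [0.2, 0.3, -2.1]
width: 0.0286
```

Call:
{"api": "arm_command", "payload": {"deltas": [[1,[0,0,0],[0,0,0]],[1,[0,0,0],[0,0,0]]]}}

```text
time: 14.5
position: [0.4967, -0.3865, 0.2282]
ee_rot: [-3.136, -0.183, 0.0]
wrist_force: [0.2, 0.1, -1.6]
width: 0.0288
```

Run:
```python
from h import *
st(); print(delta([.4965,-.3881,.1144],.1148))
```

```text
t 14.5 p [ 0.4967 -0.3865  0.2282] psi 0.1165 zt [-3.e-04  5.e-04 -1.e+00] F [ 0.22  0.13 -1.62] M [ 0.02 -0.   -0.02] w 0.0288 q [-0.72  0.48  1.27  0.    1.4   0.73]
(array([-0.03,  0.16, 11.38]), array([-0.001,  0.   ,  0.002]))
```

Call:
{"api": "arm_command", "payload": {"deltas": [[1,[0,0,0],[0,0,0]],[1,[0,0,0],[0,0,0]]]}}

```text
time: 14.7
position: [0.4964, -0.3872, 0.2286]
ee_rot: [3.136, 0.182, 0.0]
wrist_force: [-0.3, 0.6, -2.7]
width: 0.0286
```

Run:
```python
from h import *
st(); print(delta([.4965,-.3881,.1144],.1148))
```

```text
t 14.7 p [ 0.4964 -0.3872  0.2286] psi 0.116 zt [ 1.e-04 -1.e-04 -1.e+00] F [-0.34  0.59 -2.71] M [-0.04  0.05  0.03] w 0.0286 q [-0.72  0.48  1.26  0.    1.4   0.73]
(array([ 0.  ,  0.09, 11.42]), array([ 0.   , -0.   ,  0.001]))
```

Call:
{"api": "arm_command", "payload": {"deltas": [[1,[0,0.05,1.5],[0,0,0]],[1,[0,0.08,4],[0,0,0]],[1,[0,0.08,7],[0,0,0]],[1,[0,0.08,9.8],[0,0,0]],[1,[0,0.08,11.1],[0,0,0]],[1,[0,0.08,11.25],[0,0,0]],[1,[0,0.08,11.25],[0,0,0]],[1,[0,0.08,11.25],[0,0,0]]]}}

```text
time: 15.5
position: [0.4962, -0.389, 0.1168]
ee_rot: [3.136, 0.18, 0.001]
wrist_force: [0.4, -0.2, -2.1]
width: 0.028
```

Call:
{"api": "arm_command", "payload": {"deltas": [[1,[0,0,0.08],[0,0,0]],[1,[0,0,0.13],[0,0,0]],[1,[0,0,0.13],[0,0,0]]]}}

```text
time: 15.8
position: [0.496, -0.3888, 0.1149]
ee_rot: [3.136, 0.18, 0.0]
wrist_force: [0.6, 0.1, -1.1]
width: 0.0277
```

Run:
```python
from h import *
st(); print(delta([.4965,-.3881,.1144],.1148))
```

```text
t 15.8 p [ 0.496  -0.3888  0.1149] psi 0.1148 zt [ 1.e-04 -1.e-04 -1.e+00] F [ 0.59  0.09 -1.09] M [-0.04 -0.   -0.02] w 0.0277 q [-0.72  0.58  1.39  0.    1.18  0.73]
(array([ 0.06, -0.07,  0.05]), array([ 0., -0., -0.]))
```

Call:
{"api": "arm_command", "payload": {"deltas": [[1,[0.06,-0.06,0.05],[0,0,0]],[1,[0.06,-0.06,0.06],[0,0,0]],[0.3,[0.06,-0.06,0.06],[0,0,0]],[-0.2,[0.06,-0.06,0.06],[0,0,0]],[-1,[0.06,-0.06,0.06],[0,0,0]],[-1,[0.06,-0.06,0.06],[0,0,0]],[-1,[0.06,-0.06,0.06],[0,0,0]],[-1,[0.06,-0.06,0.06],[0,0,0]],[-1,[0.06,-0.06,0.06],[0,0,0]]]}}

```text
time: 16.7
position: [0.4965, -0.3882, 0.1142]
ee_rot: [3.136, 0.18, 0.0]
wrist_force: [-0.2, -0.4, 0.2]
width: 0.0777
```

Run:
```python
from h import *
st()
c=cam('side'); cv2.imwrite('pics/s5.png',cv2.resize(c['img'][90:210,310:470],None,fx=5,fy=5))
```

```text
t 16.7 p [ 0.4965 -0.3882  0.1142] psi 0.1148 zt [ 1.e-04 -0.e+00 -1.e+00] F [-0.22 -0.45  0.19] M [-0.02  0.03  0.02] w 0.0777 q [-0.72  0.58  1.39  0.    1.18  0.73]
```

View pics/s5.png

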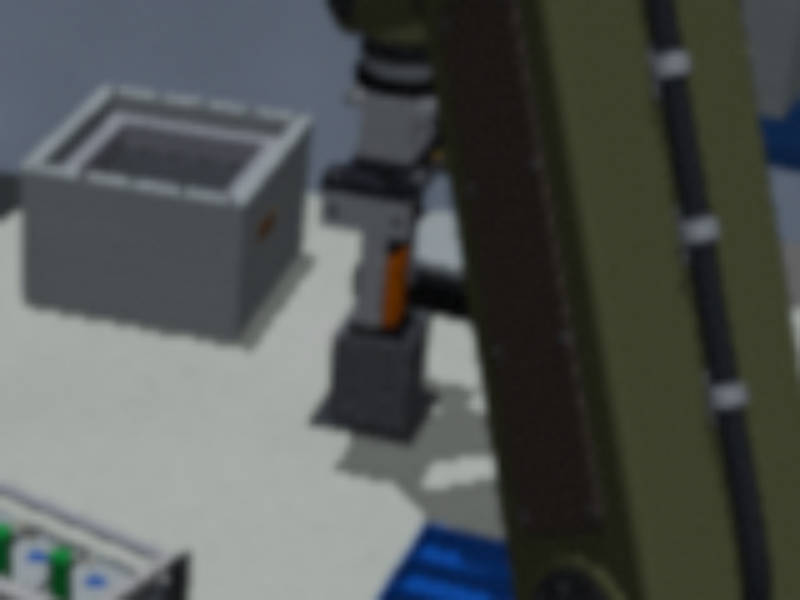

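Call:
{"api": "arm_command", "payload": {"deltas": [[-1,[0,0,-2],[0,0,0]],[-1,[0,0,-6],[0,0,0]],[-1,[0,0,-9.5],[0,0,0]],[-1,[0,0,-10.5],[0,0,0]],[-1,[0,0,-10.5],[0,0,0]]]}}

```text
time: 17.25
position: [0.4968, -0.3884, 0.2205]
ee_rot: [3.135, 0.18, 0.003]
wrist_force: [-0.3, -0.0, -1.1]
width: 0.0939
```

Run:
```python
from h import *
st(); print(J(0,.03,.21),delta(J(0,.03,.215),np.pi/2-.133))
c=cam('side'); cv2.imwrite('pics/s6.png',cv2.resize(c['img'][90:210,310:470],None,fx=5,fy=5))
```

```text
t 17.25 p [ 0.4968 -0.3884  0.2205] psi 0.1148 zt [ 0.002  -0.0017 -1.    ] F [-0.32 -0.04 -1.09] M [ 0.04  0.06 -0.  ] w 0.0939 q [-0.72  0.48  1.27  0.    1.38  0.73]
[0.60997825 0.03273506 0.21      ] (array([ 16.07, -40.54,   0.5 ]), array([ 0.003, -0.   , -1.323]))
```

View pics/s6.png

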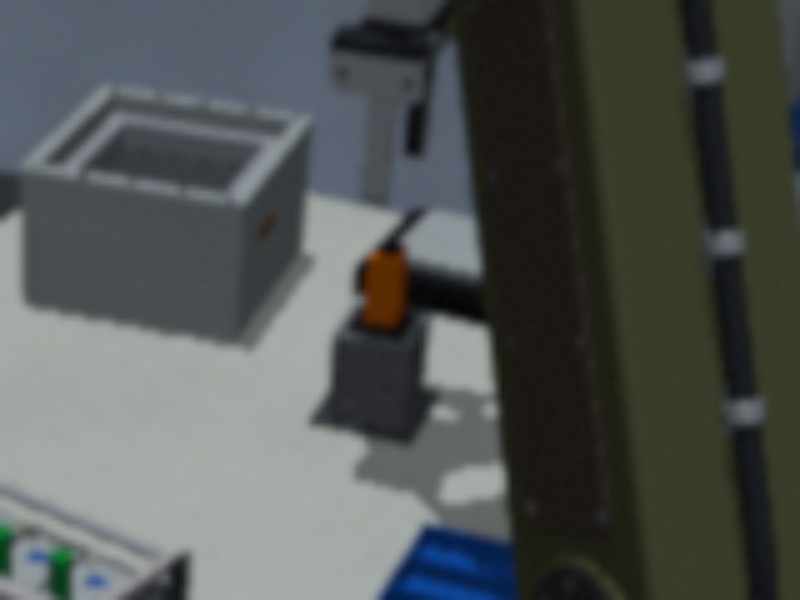

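Call:
{"api": "arm_command", "payload": {"deltas": [[-0.5,[1.2,-3,0],[0,0,-0.15]],[0,[2.8,-7,0],[0,0,-0.3]],[0,[4.8,-12,0],[0,0,-0.45]],[0,[6.6,-16.5,0],[0,0,-0.6]],[0,[8.4,-21,0],[0,0,-0.75]],[0,[10.2,-25.5,0],[0,0,-0.9]],[0,[12,-30,0],[0,0,-1.05]],[0,[14,-35,0],[0,0,-1.18]],[0,[15.4,-39,0],[0,0,-1.28]],[0,[16.07,-40.54,0],[0,0,-1.323]]]}}

```text
time: 18.3
position: [0.6094, 0.0367, 0.2168]
ee_rot: [-2.355, -2.075, 0.003]
wrist_force: [0.3, -1.3, -0.7]
width: 0.0473
```

Call:
{"api": "arm_command", "payload": {"deltas": [[0,[0,0,0],[0,0,0]],[0,[0,0,3],[0,0,0]],[0,[0,0,5],[0,0,0]],[0,[0,0,5],[0,0,0]],[0,[0,0,5],[0,0,0]]]}}

```text
time: 18.8
position: [0.6096, 0.0318, 0.1692]
ee_rot: [-2.366, -2.066, 0.001]
wrist_force: [-0.6, -1.0, 0.3]
width: 0.0469
```

Run:
```python
from h import *
st(); print(delta(J(0,.03,.083),np.pi/2-.133))
for n in('side','top'):
    c=cam(n); cv2.imwrite(f'pics/{n}7.png',cv2.resize(c['img'][120:270,230:430],None,fx=4,fy=4))
    print(n,[((d['at']-np.array([230,120]))*4,d['p']) for d in bot.search_frame('bar_tab',n)])
    p=bot.sense()['position']; print((proj(c,p)-[230,120])*4, (proj(c,J(0,.03,.098))-[230,120])*4, (proj(c,J(0,.03,.081))-[230,120])*4)
```

```text
t 18.8 p [0.6096 0.0318 0.1692] psi 1.4357 zt [-8.e-04 -1.e-04 -1.e+00] F [-0.65 -0.99  0.25] M [-0.04 -0.03  0.02] w 0.0469 q [-0.01  0.48  1.4  -0.    1.26  0.13]
(array([0.11, 0.04, 8.62]), array([-0.001,  0.   , -0.002]))
side [(array([308.4, 328.4]), 0.96)]
[298.72315581 211.60944803] [300.07913836 285.94646085] [300.44062095 302.78613912]
top [(array([512.8, 239.2]), 0.67), (array([926.8, 413.2]), 0.31)]
[370.175275   225.52201875] [371.62945292 241.92097541] [371.98165131 245.43606937]
```

View pics/side7.png

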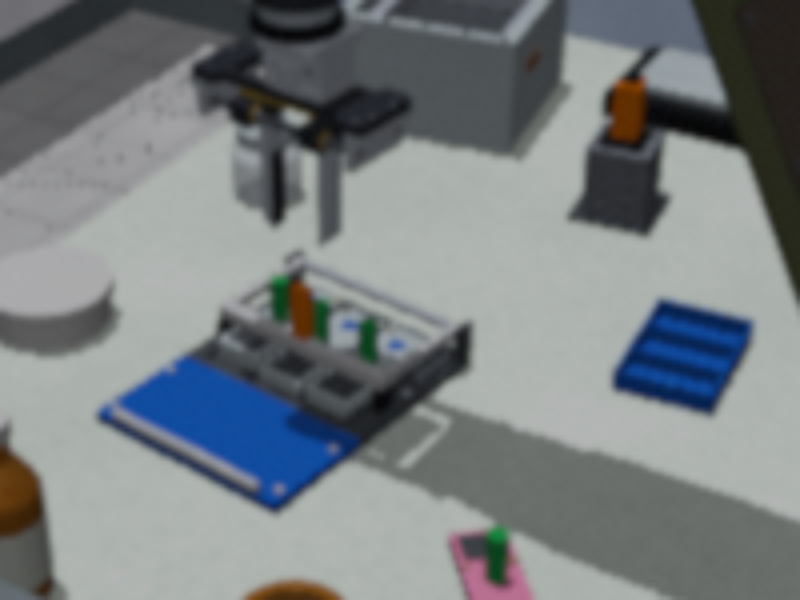

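View pics/top7.png

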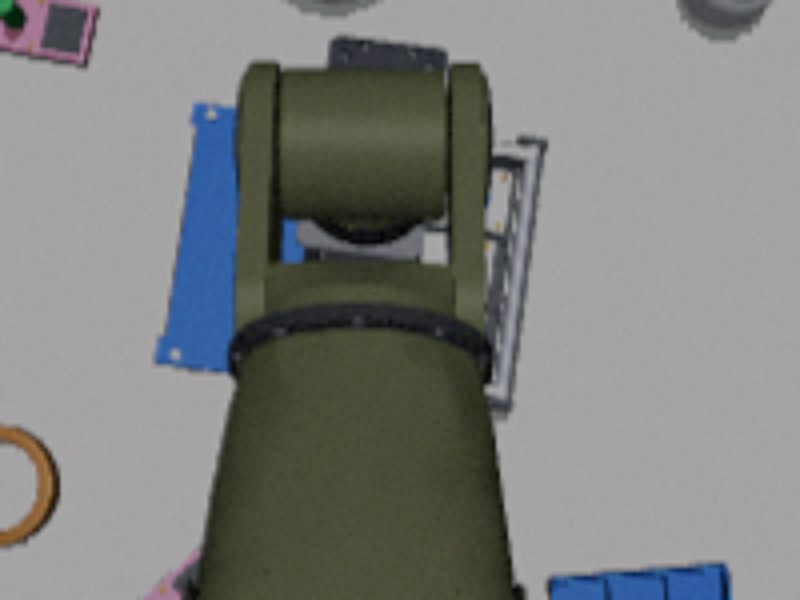

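Call:
{"api": "arm_command", "payload": {"deltas": [[0,[0.11,0.04,3],[0,0,0]],[0,[0.11,0.04,5.5],[0,0,0]],[0,[0.11,0.04,7.5],[0,0,0]],[0,[0.11,0.04,8.5],[0,0,0]],[0,[0.11,0.04,8.6],[0,0,0]],[0,[0.11,0.04,8.6],[0,0,0]]]}}

```text
time: 19.6
position: [0.6107, 0.034, 0.0842]
ee_rot: [2.364, 2.068, 0.002]
wrist_force: [0.4, -0.4, 0.5]
width: 0.0471
```

Run:
```python
from h import *
st(); print(delta(J(0,.03,.083),np.pi/2-.133))
c=cam('side'); cv2.imwrite('pics/s8.png',cv2.resize(c['img'][140:240,260:380],None,fx=6,fy=6))
```

```text
t 19.6 p [0.6107 0.034  0.0842] psi 1.4377 zt [ 0.0013  0.     -1.    ] F [ 0.42 -0.43  0.46] M [-0.02 -0.07  0.  ] w 0.0471 q [-0.    0.57  1.47  0.    1.1   0.13]
(array([-0.13, -0.06,  0.12]), array([ 0.001, -0.   , -0.   ]))
```

View pics/s8.png

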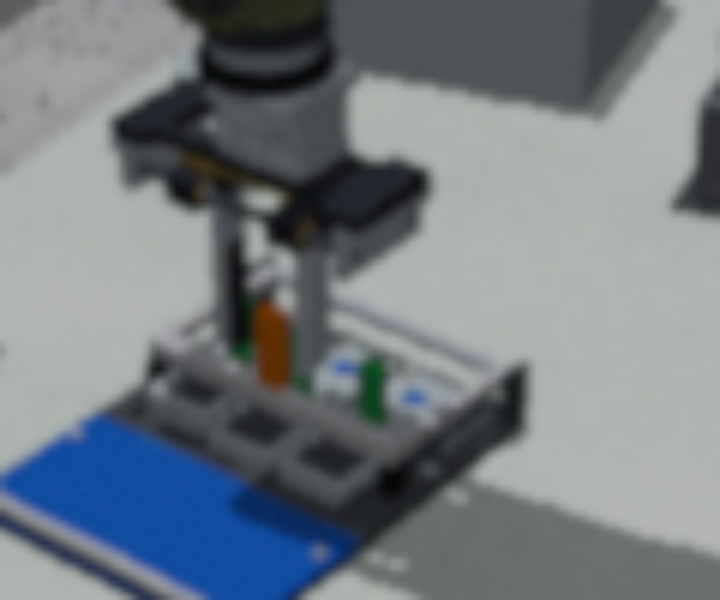

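Call:
{"api": "arm_command", "payload": {"deltas": [[1,[-0.05,0,0],[0,0,0]],[1,[-0.1,0,0],[0,0,0]],[1,[-0.1,0,0],[0,0,0]],[1,[-0.1,0,0],[0,0,0]],[1,[-0.1,0,0],[0,0,0]],[1,[-0.1,0,0],[0,0,0]]], "force": 15}}

```text
time: 20.25
position: [0.6116, 0.0327, 0.0838]
ee_rot: [2.362, 2.066, 0.005]
wrist_force: [10.2, -1.3, -3.1]
width: 0.0178
```

Run:
```python
from h import *
st()
s=bot.sense(); p=np.array(s['position']); h=J(0,-.075,.039); 
yj=np.array([-np.sin(JIG[2]),np.cos(JIG[2]),0]); g=p+[0,0,.002]
a=(g-h)@yj; b=g[2]-h[2]; r=np.hypot(a,b); a0=np.arctan2(b,a); print(a,b,r,a0)
for th in np.arange(.15,1.9,.15).tolist()+[1.78,1.82]:
    P=p+yj*(r*np.cos(a0+th)-a)+np.array([0,0,r*np.sin(a0+th)-b]); print(round(th,2),P.round(4),*delta(P,np.pi/2-.133))
```

```text
t 20.25 p [0.6116 0.0327 0.0838] psi 1.4375 zt [ 4.3e-03 -4.0e-04 -1.0e+00] F [10.25 -1.31 -3.14] M [-0.28 -1.75 -0.01] w 0.0178 q [-0.01  0.57  1.47 -0.    1.09  0.13]
0.10514192380182323 0.04682455783930028 0.11509719091965008 0.41897710268602184
0.15 [0.6105 0.0246 0.099 ] [-0.82  0.01 -1.52] [ 0.004 -0.    -0.   ]
0.3 [0.6092 0.0143 0.1128] [-1.85  0.01 -2.9 ] [ 0.004 -0.    -0.   ]
0.45 [0.6075 0.0021 0.1249] [-3.08  0.02 -4.11] [ 0.004 -0.    -0.   ]
0.6 [ 0.6057 -0.0117  0.135 ] [-4.48  0.02 -5.12] [ 0.004 -0.    -0.   ]
0.75 [ 0.6036 -0.0269  0.1429] [-6.01  0.03 -5.91] [ 0.004 -0.    -0.   ]
0.9 [ 0.6015 -0.0431  0.1485] [-7.65  0.03 -6.47] [ 0.004 -0.    -0.   ]
1.05 [ 0.5992 -0.06    0.1515] [-9.34  0.03 -6.77] [ 0.004 -0.    -0.   ]
1.2 [ 0.5969 -0.077   0.152 ] [-11.07   0.03  -6.82] [ 0.004 -0.    -0.   ]
1.35 [ 0.5947 -0.094   0.1498] [-12.78   0.03  -6.6 ] [ 0.004 -0.    -0.   ]
1.5 [ 0.5925 -0.1105  0.1452] [-14.44   0.03  -6.14] [ 0.004 -0.    -0.   ]
1.65 [ 0.5904 -0.1261  0.1381] [-16.01   0.03  -5.43] [ 0.004 -0.    -0.   ]
1.8 [ 0.5885 -0.1404  0.1288] [-17.46   0.02  -4.5 ] [ 0.004 -0.    -0.   ]
1.78 [ 0.5887 -0.1386  0.1301] [-17.28   0.03  -4.63] [ 0.004 -0.    -0.   ]
1.82 [ 0.5882 -0.1422  0.1273] [-17.64   0.02  -4.36] [ 0.004 -0.    -0.   ]
```

Call:
{"api": "arm_command", "payload": {"deltas": [[1,[0,0.12,0],[0,0,0]],[1,[-0.2,0.14,-0.4],[0,0,0]],[1,[-0.8,0.14,-1.5],[0,0,0]],[1,[-1.3,0.14,-2.2],[0,0,0]],[1,[-1.85,0.14,-2.9],[0,0,0]],[1,[-1.85,0.14,-2.9],[0,0,0]]]}}

```text
time: 20.85
position: [0.6091, 0.0139, 0.1128]
ee_rot: [2.364, 2.068, 0.0]
wrist_force: [1.9, -1.1, 0.7]
width: 0.0177
```

```bash
cat > sw.py <<'E'
from h import *
st()
h=J(0,-.075,.039); yj=np.array([-np.sin(JIG[2]),np.cos(JIG[2]),0])
p=np.array(bot.sense()['position'])
r=.1151;g=p+[0,0,.002]; a=(g-h)@yj;b=g[2]-h[2]; print('r',np.hypot(a,b),'th',np.arctan2(b,a)-.419)
for th in [.45,.6,.75,.9,1.05,1.2,1.35,1.5,1.65,1.74,1.8]:
    P=p+yj*(r*np.cos(.419+th)-a)+np.array([0,0,r*np.sin(.419+th)-b]); print(round(th,2),*delta(P,np.pi/2-.133))
E
python3 sw.py
```

```text
t 20.85 p [0.6091 0.0139 0.1128] psi 1.4372 zt [ 6.e-04 -3.e-04 -1.e+00] F [ 1.94 -1.09  0.73] M [-0.54 -0.36 -0.02] w 0.0177 q [-0.04  0.53  1.46 -0.    1.15  0.1 ]
r 0.11474517345862639 th 0.30205804857071256
0.45 [-1.19  0.   -1.21] [ 0.001  0.    -0.001]
0.6 [-2.59  0.   -2.23] [ 0.001  0.    -0.001]
0.75 [-4.12  0.   -3.02] [ 0.001  0.    -0.001]
0.9 [-5.75  0.01 -3.57] [ 0.001  0.    -0.001]
1.05 [-7.45  0.01 -3.87] [ 0.001  0.    -0.001]
1.2 [-9.17  0.01 -3.92] [ 0.001  0.    -0.001]
1.35 [-1.089e+01  1.000e-02 -3.710e+00] [ 0.001  0.    -0.001]
1.5 [-1.255e+01  1.000e-02 -3.240e+00] [ 0.001  0.    -0.001]
1.65 [-1.412e+01  1.000e-02 -2.530e+00] [ 0.001  0.    -0.001]
1.74 [-1.501e+01  1.000e-02 -2.000e+00] [ 0.001  0.    -0.001]
1.8 [-1.557e+01  1.000e-02 -1.600e+00] [ 0.001  0.    -0.001]
```

Small forces; the bar follows. Continue.

Call:
{"api": "arm_command", "payload": {"deltas": [[1,[-0.6,0,-0.65],[0,0,0]],[1,[-1.2,0,-1.2],[0,0,0]],[1,[-1.9,0,-1.75],[0,0,0]],[1,[-2.6,0,-2.23],[0,0,0]],[1,[-3.4,0,-2.65],[0,0,0]],[1,[-4.1,0,-3.02],[0,0,0]],[1,[-4.95,0,-3.33],[0,0,0]],[1,[-5.75,0,-3.57],[0,0,0]]]}}

```text
time: 21.65
position: [0.6014, -0.042, 0.1477]
ee_rot: [-2.363, -2.069, -0.001]
wrist_force: [5.1, 3.1, -3.8]
width: 0.018
```

```bash
python3 sw.py
```

```text
t 21.65 p [ 0.6014 -0.042   0.1477] psi 1.4382 zt [ 1.0e-04  1.1e-03 -1.0e+00] F [ 5.11  3.12 -3.77] M [ 0.72 -0.88  0.04] w 0.018 q [-0.13  0.48  1.45  0.    1.21  0.  ]
r 0.11466637217715557 th 0.8887065301122283
0.45 [4.45 0.   2.29] [-0.    -0.001  0.   ]
0.6 [3.05 0.   1.27] [-0.    -0.001  0.   ]
0.75 [1.52 0.   0.48] [-0.    -0.001  0.   ]
0.9 [-0.11 -0.   -0.08] [-0.    -0.001  0.   ]
1.05 [-1.81 -0.   -0.38] [-0.    -0.001  0.   ]
1.2 [-3.54 -0.   -0.43] [-0.    -0.001  0.   ]
1.35 [-5.25 -0.   -0.22] [-0.    -0.001  0.   ]
1.5 [-6.91 -0.    0.25] [-0.    -0.001  0.   ]
1.65 [-8.48 -0.    0.95] [-0.    -0.001  0.   ]
1.74 [-9.37 -0.    1.49] [-0.    -0.001  0.   ]
1.8 [-9.93 -0.    1.89] [-0.    -0.001  0.   ]
```

Call:
{"api": "arm_command", "payload": {"deltas": [[1,[-0.9,0.03,-0.25],[0,0,0]],[1,[-1.8,0.05,-0.38],[0,0,0]],[1,[-2.7,0.05,-0.42],[0,0,0]],[1,[-3.55,0.05,-0.43],[0,0,0]],[1,[-4.4,0.05,-0.35],[0,0,0]],[1,[-5.25,0.05,-0.22],[0,0,0]],[1,[-6.1,0.05,0],[0,0,0]],[1,[-6.9,0.05,0.25],[0,0,0]]]}}

```text
time: 22.45
position: [0.592, -0.1114, 0.1457]
ee_rot: [-2.363, -2.068, 0.002]
wrist_force: [-6.1, 4.1, 3.9]
width: 0.018
```

```bash
python3 sw.py
```

```text
t 22.45 p [ 0.592  -0.1114  0.1457] psi 1.4379 zt [-1.7e-03  2.0e-04 -1.0e+00] F [-6.06  4.08  3.93] M [ 0.69  1.03 -0.01] w 0.018 q [-0.25  0.49  1.45 -0.    1.21 -0.11]
r 0.11589210843606389 th 1.5065316990710187
0.45 [11.46  0.    2.08] [-0.002 -0.     0.   ]
0.6 [10.06  0.    1.07] [-0.002 -0.     0.   ]
0.75 [8.53 0.   0.27] [-0.002 -0.     0.   ]
0.9 [ 6.89  0.   -0.28] [-0.002 -0.     0.   ]
1.05 [ 5.2  -0.   -0.58] [-0.002 -0.     0.   ]
1.2 [ 3.47 -0.   -0.63] [-0.002 -0.     0.   ]
1.35 [ 1.76 -0.   -0.42] [-0.002 -0.     0.   ]
1.5 [0.1  0.   0.05] [-0.002 -0.     0.   ]
1.65 [-1.47  0.    0.76] [-0.002 -0.     0.   ]
1.74 [-2.36  0.    1.29] [-0.002 -0.     0.   ]
1.8 [-2.92  0.    1.69] [-0.002 -0.     0.   ]
```

Call:
{"api": "arm_command", "payload": {"deltas": [[1,[-0.8,0,0.4],[0,0,0]],[1,[-1.5,0,0.76],[0,0,0]],[1,[-2.1,0,1.1],[0,0,0]],[1,[-2.6,0,1.45],[0,0,0]],[1,[-2.85,0,1.65],[0,0,0]],[1,[-2.85,0,1.65],[0,0,0]]]}}

```text
time: 23.05
position: [0.588, -0.1408, 0.1294]
ee_rot: [-2.365, -2.068, 0.004]
wrist_force: [-9.2, -5.8, 6.8]
width: 0.0178
```

```bash
python3 sw.py
python3 - <<'E'
from h import *
c=cam('side'); cv2.imwrite('pics/s9.png',cv2.resize(c['img'][120:240,260:400],None,fx=5,fy=5))
E
```

```text
t 23.05 p [ 0.588  -0.1408  0.1294] psi 1.437 zt [-0.0019 -0.0016 -1.    ] F [-9.18 -5.82  6.81] M [-0.9   1.49  0.06] w 0.0178 q [-0.29  0.51  1.46 -0.    1.18 -0.16]
r 0.11586285869241406 th 1.7998136067289545
0.45 [ 1.443e+01 -1.000e-02  4.200e-01] [-0.002  0.002 -0.001]
0.6 [ 1.303e+01 -1.000e-02 -5.900e-01] [-0.002  0.002 -0.001]
0.75 [ 1.149e+01 -1.000e-02 -1.380e+00] [-0.002  0.002 -0.001]
0.9 [ 9.86 -0.01 -1.93] [-0.002  0.002 -0.001]
1.05 [ 8.16 -0.01 -2.23] [-0.002  0.002 -0.001]
1.2 [ 6.43 -0.01 -2.27] [-0.002  0.002 -0.001]
1.35 [ 4.72 -0.01 -2.06] [-0.002  0.002 -0.001]
1.5 [ 3.06 -0.   -1.59] [-0.002  0.002 -0.001]
1.65 [ 1.49 -0.   -0.88] [-0.002  0.002 -0.001]
1.74 [ 0.61 -0.   -0.34] [-0.002  0.002 -0.001]
1.8 [0.04 0.   0.06] [-0.002  0.002 -0.001]
```

View pics/s9.png

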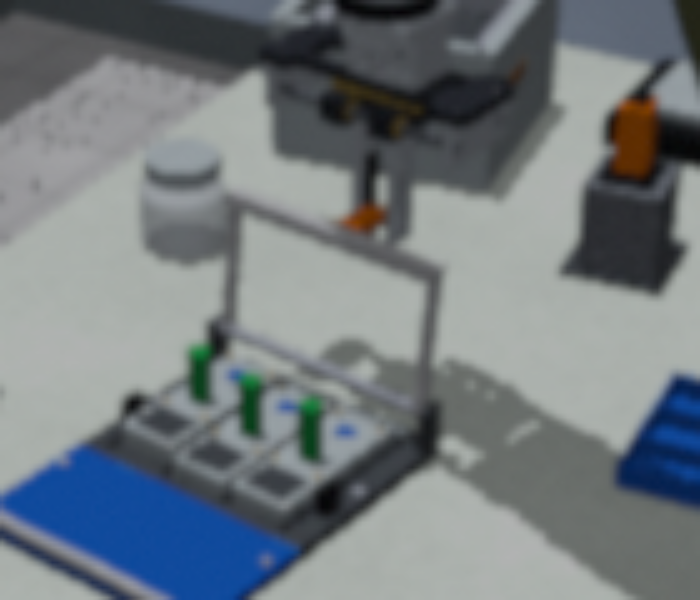

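Call:
{"api": "arm_command", "payload": {"deltas": [[0.6,[0,0,0],[0,0,0]],[0.2,[0,0,0],[0,0,0]],[0.2,[0,0,0],[0,0,0]],[0.2,[0,0,0],[0,0,0]],[0.2,[0,0,-2],[0,0,0]],[0.2,[0,0,-5],[0,0,0]],[0.2,[0,0,-8.5],[0,0,0]],[0.2,[0,0,-9],[0,0,0]],[0.2,[0,0,-9],[0,0,0]]]}}

```text
time: 24.0
position: [0.5893, -0.1392, 0.2196]
ee_rot: [2.363, 2.068, 0.002]
wrist_force: [-0.3, -1.5, -1.3]
width: 0.0376
```

Run:
```python
from h import *
st()
def inv(P):
    d=P[:2]-JIG[:2]; c,s=np.cos(JIG[2]),np.sin(JIG[2]); return np.array([c*d[0]+s*d[1],-s*d[0]+c*d[1]]).round(4)
c=cam('side'); cv2.imwrite('pics/s10.png',cv2.resize(c['img'][120:240,260:400],None,fx=5,fy=5))
for u in((202,350),(251,379),(312,400)): print('side',inv(ray(c,(np.array(u)+.5)/5-.5+[260,120],.071)))
c=cam('top'); cv2.imwrite('pics/t10.png',cv2.resize(c['img'][130:250,260:400],None,fx=5,fy=5))
print(delta(J(.052,0,.215),np.pi/2-.133))
```

```text
t 24.0 p [ 0.5893 -0.1392  0.2196] psi 1.438 zt [ 1.8e-03 -5.0e-04 -1.0e+00] F [-0.29 -1.5  -1.28] M [-0.05 -0.07  0.04] w 0.0376 q [-0.29  0.43  1.36  0.    1.36 -0.16]
side [ 0.0494 -0.0007]
side [-0.0015  0.0068]
side [-0.0507  0.0013]
(array([14.31,  5.04,  0.25]), array([-0.002, -0.   ,  0.   ]))
```

View pics/s10.png

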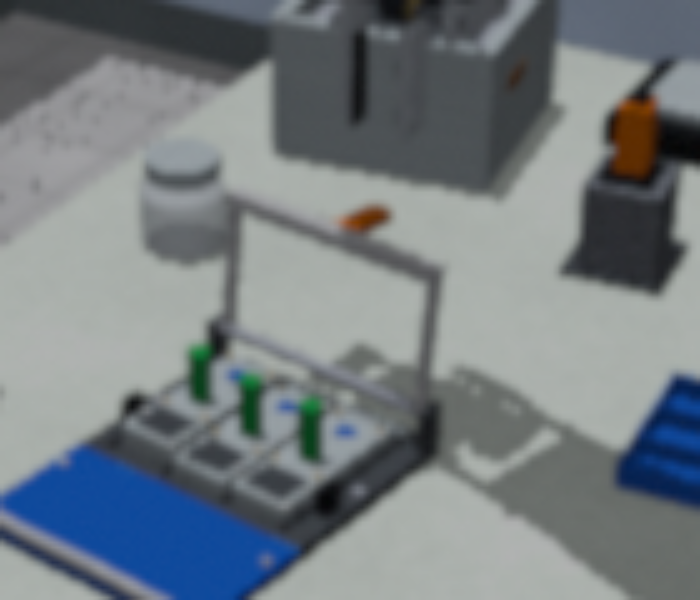

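View pics/t10.png

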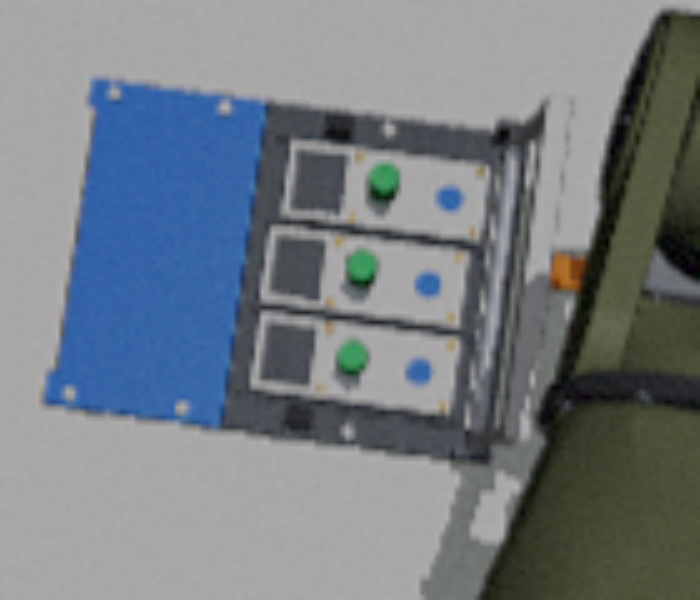

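Call:
{"api": "arm_command", "payload": {"deltas": [[0,[2,0.7,0],[0,0,0]],[0,[5,1.8,0],[0,0,0]],[0,[9,3.2,0],[0,0,0]],[0,[12.5,4.5,0],[0,0,0]],[0,[14.27,5.14,0.2],[0,0,0]],[0,[14.27,5.14,1],[0,0,0]],[0,[14.27,5.14,3],[0,0,0]],[0,[14.27,5.14,6],[0,0,0]],[0,[14.27,5.14,6],[0,0,0]],[0,[14.27,5.14,6],[0,0,0]]]}}

```text
time: 25.1
position: [0.6584, -0.0056, 0.1587]
ee_rot: [-2.365, -2.067, 0.002]
wrist_force: [-0.4, -0.4, 0.3]
width: 0.0474
```

Run:
```python
from h import *
st()
print(delta(J(.053,-.0005,.054),np.pi/2-.133))
c=cam('side'); cv2.imwrite('pics/s11.png',cv2.resize(c['img'][120:240,260:400],None,fx=5,fy=5))
```

```text
t 25.1 p [ 0.6584 -0.0056  0.1587] psi 1.4369 zt [-0.0013 -0.     -1.    ] F [-0.36 -0.36  0.29] M [-0.03 -0.07  0.01] w 0.0474 q [-0.06  0.6   1.25 -0.    1.3   0.07]
(array([ 0.11,  0.  , 10.47]), array([-0.001,  0.   , -0.001]))
```

View pics/s11.png

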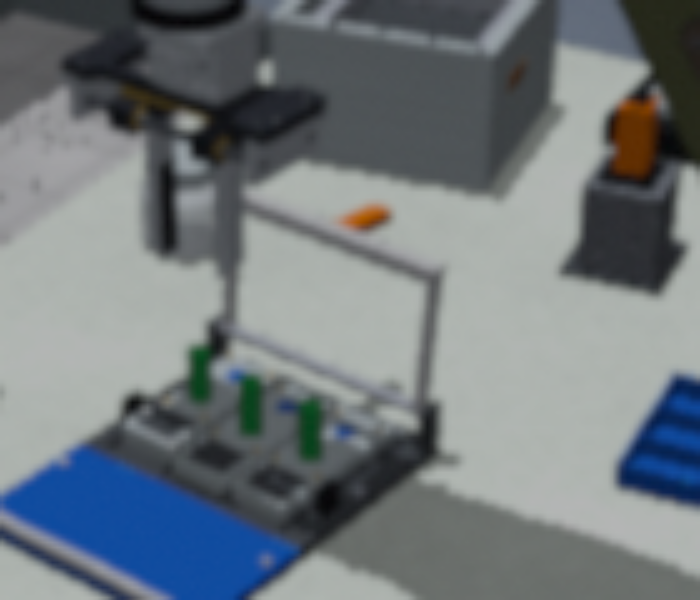

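Call:
{"api": "arm_command", "payload": {"deltas": [[0,[0.05,0,3],[0,0,0]],[0,[0.05,0,6],[0,0,0]],[0,[0.05,0,8.5],[0,0,0]],[0,[0.05,0,10],[0,0,0]],[0,[0.05,0,10.3],[0,0,0]],[0,[0.05,0,10.3],[0,0,0]],[0,[0.05,0,10.3],[0,0,0]]]}}

```text
time: 25.85
position: [0.6597, -0.0042, 0.0576]
ee_rot: [2.363, 2.068, 0.003]
wrist_force: [0.9, -0.0, 0.3]
width: 0.0469
```

Run:
```python
from h import *
st()
print(delta(J(.053,-.0005,.054),np.pi/2-.133))
c=cam('side'); cv2.imwrite('pics/s12.png',cv2.resize(c['img'][120:240,260:400],None,fx=5,fy=5))
```

```text
t 25.85 p [ 0.6597 -0.0042  0.0576] psi 1.4378 zt [ 2.5e-03 -1.0e-04 -1.0e+00] F [ 0.87 -0.01  0.34] M [ 0.01 -0.04 -0.01] w 0.0469 q [-0.06  0.7   1.32  0.    1.11  0.07]
(array([-0.05, -0.12,  0.36]), array([ 0.002, -0.   , -0.   ]))
```

View pics/s12.png

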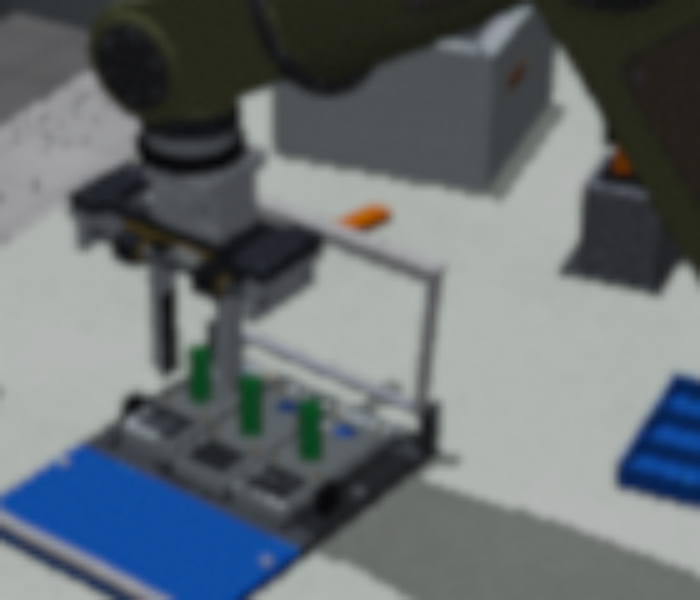

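Call:
{"api": "arm_command", "payload": {"deltas": [[0.4,[0,0,0],[0,0,0]],[1,[0,0,0],[0,0,0]],[1,[0,0,0],[0,0,0]],[1,[0,0,0],[0,0,0]],[1,[0,0,0],[0,0,0]],[1,[0,0,0],[0,0,0]]], "force": 10}}

```text
time: 26.5
position: [0.659, -0.0041, 0.0559]
ee_rot: [2.364, 2.069, 0.0]
wrist_force: [0.4, -0.6, 0.7]
width: 0.0174
```

Run:
```python
from h import *
st()
p=np.array(bot.sense()['position']); yj=np.array([-np.sin(JIG[2]),np.cos(JIG[2]),0]);print(delta(p+.107*yj,np.pi/2-.133), (p-J(0,0,0))@yj)
```

```text
t 26.5 p [ 0.659  -0.0041  0.0559] psi 1.4378 zt [ 2.e-04  0.e+00 -1.e+00] F [ 0.43 -0.63  0.66] M [-0.04 -0.11  0.02] w 0.0174 q [-0.06  0.7   1.32  0.    1.11  0.07]
(array([10.7, -0. ,  0. ]), array([ 0., -0., -0.])) 2.363071139073727e-05
```

Call:
{"api": "arm_command", "payload": {"deltas": [[1,[0.5,0,0],[0,0,0]],[1,[1.3,0,0],[0,0,0]],[1,[2.2,0,0],[0,0,0]],[1,[3,0,0],[0,0,0]]]}}

```text
time: 26.9
position: [0.663, 0.0267, 0.0559]
ee_rot: [2.364, 2.069, 0.0]
wrist_force: [-0.1, -2.0, 0.8]
width: 0.0178
```

Call:
{"api": "arm_command", "payload": {"deltas": [[1,[1,0,0],[0,0,0]],[1,[2,0,0],[0,0,0]],[1,[3,0,0],[0,0,0]],[1,[4,0,0],[0,0,0]]]}}

```text
time: 27.3
position: [0.6683, 0.0662, 0.0559]
ee_rot: [2.364, 2.069, -0.0]
wrist_force: [-1.0, -2.5, 1.7]
width: 0.0177
```

Run:
```python
from h import *
st()
print(delta(J(.053,.1085,.0559),np.pi/2-.133))
c=cam('side'); cv2.imwrite('pics/s13.png',cv2.resize(c['img'][120:240,260:400],None,fx=5,fy=5))
```

```text
t 27.3 p [0.6683 0.0662 0.0559] psi 1.4379 zt [ 0.e+00 -1.e-04 -1.e+00] F [-0.96 -2.46  1.68] M [-0.46  0.02  0.04] w 0.0177 q [ 0.04  0.73  1.28 -0.    1.13  0.18]
(array([ 3.76, -0.04, -0.  ]), array([0., 0., 0.]))
```

View pics/s13.png

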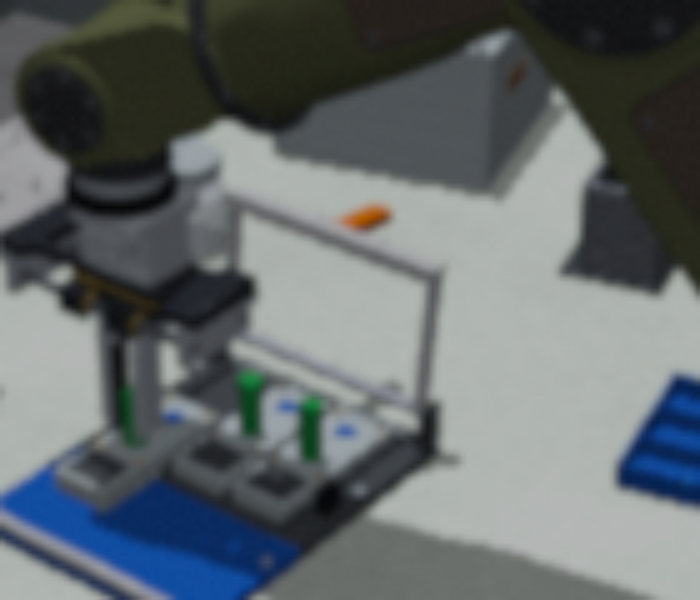

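Sliding smoothly; the carrier's leading end (105,460) is on the shelf. Finish the slide (target post at about jig y 108.5).

Call:
{"api": "arm_command", "payload": {"deltas": [[1,[1,0,0],[0,0,0]],[1,[2,0,0],[0,0,0]],[1,[3,0,0],[0,0,0]],[1,[3.6,0,0],[0,0,0]],[1,[3.75,0,0],[0,0,0]],[1,[3.75,0,0],[0,0,0]]]}}

```text
time: 27.95
position: [0.6732, 0.1031, 0.0559]
ee_rot: [-2.363, -2.069, -0.001]
wrist_force: [0.2, 2.4, 2.9]
width: 0.0178
```

Run:
```python
from h import *
st()
c=cam('side'); cv2.imwrite('pics/s14.png',cv2.resize(c['img'][120:240,260:400],None,fx=5,fy=5))
c=cam('top'); cv2.imwrite('pics/t14.png',cv2.resize(c['img'][130:250,260:400],None,fx=5,fy=5))
```

```text
t 27.95 p [0.6732 0.1031 0.0559] psi 1.4381 zt [ 2.e-04  8.e-04 -1.e+00] F [0.19 2.41 2.86] M [ 0.44 -0.07  0.05] w 0.0178 q [0.1  0.75 1.25 0.   1.15 0.23]
```

View pics/s14.png

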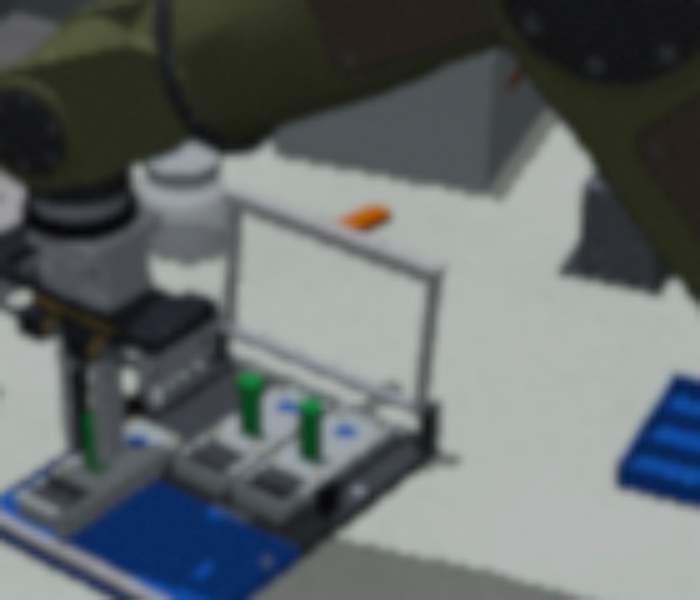

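View pics/t14.png

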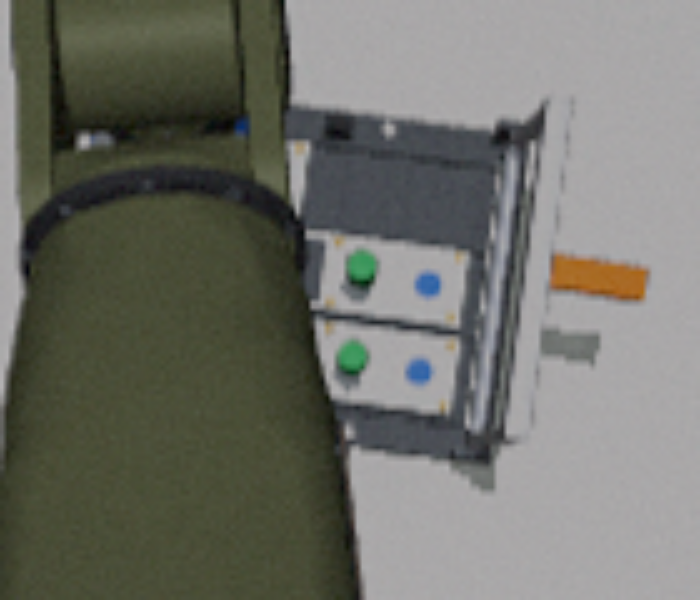

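Call:
{"api": "arm_command", "payload": {"deltas": [[0.5,[0,0,0],[0,0,0]],[0,[0,0,0],[0,0,0]],[0,[0,0,0],[0,0,0]],[0,[0,0,0],[0,0,0]],[0,[0,0,-2],[0,0,0]],[0,[0,0,-6],[0,0,0]],[0,[0,0,-10],[0,0,0]],[0,[0,0,-14],[0,0,0]],[0,[0,0,-16],[0,0,0]],[0,[0,0,-16],[0,0,0]]]}}

```text
time: 29.05
position: [0.6741, 0.1025, 0.2195]
ee_rot: [2.362, 2.067, 0.007]
wrist_force: [-0.1, -0.1, 0.1]
width: 0.0468
```

Run:
```python
from h import *
st()
print(delta([.36,.24,.24],np.pi/2-.133))
```

```text
t 29.05 p [0.6741 0.1025 0.2195] psi 1.4377 zt [ 5.6e-03  5.0e-04 -1.0e+00] F [-0.12 -0.11  0.08] M [-0.02  0.01  0.04] w 0.0468 q [0.1  0.6  1.09 0.   1.44 0.23]
(array([  9.46, -32.94,  -2.22]), array([ 0.005, -0.001, -0.   ]))
```

Call:
{"api": "arm_command", "payload": {"deltas": [[0,[0,-3,-1],[0,0,0]],[0,[0,-7,-2],[0,0,0]],[0,[0,-11,-3],[0,0,0]],[0,[0,-15,-3],[0,0,0]],[0,[0,-19,-3],[0,0,0]],[0,[0,-23,-3],[0,0,0]],[0,[0,-27,-3],[0,0,0]],[0,[0,-27,-3],[0,0,0]],[0,[0,-27,-3],[0,0,0]]]}}

```text
time: 29.95
position: [0.4053, 0.1383, 0.2454]
ee_rot: [2.364, 2.07, -0.0]
wrist_force: [0.4, -0.5, 0.3]
width: 0.0472
```

Run:
```python
from h import *
st()
c=cam('side','s15.png')
c=cam('top','t15f.png'); cv2.imwrite('pics/t15.png',cv2.resize(c['img'][130:250,260:400],None,fx=5,fy=5))
```

```text
t 29.95 p [0.4053 0.1383 0.2454] psi 1.4384 zt [-1.e-04 -1.e-04 -1.e+00] F [ 0.35 -0.52  0.34] M [ 0.01 -0.14  0.01] w 0.0472 q [ 0.24  0.    1.81 -0.    1.33  0.38]
```

View pics/t15.png

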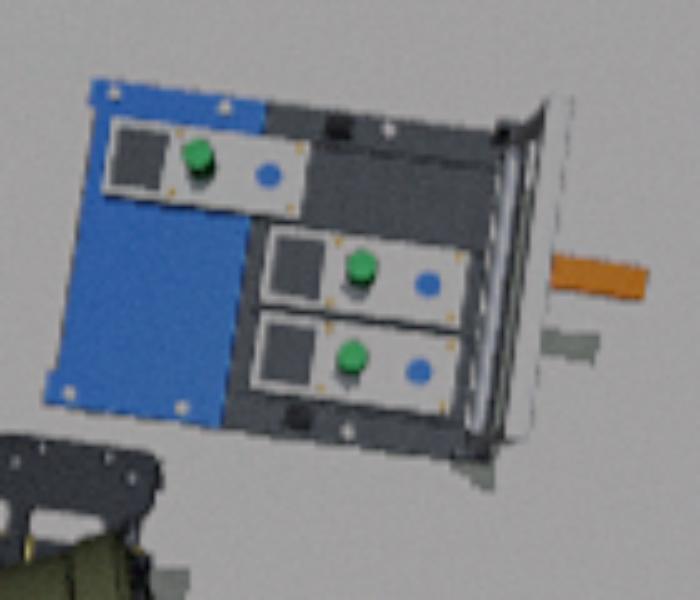

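View pics/t15f.png

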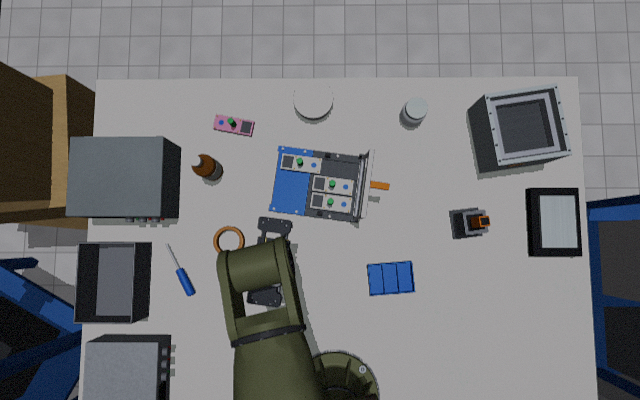

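View pics/s15.png

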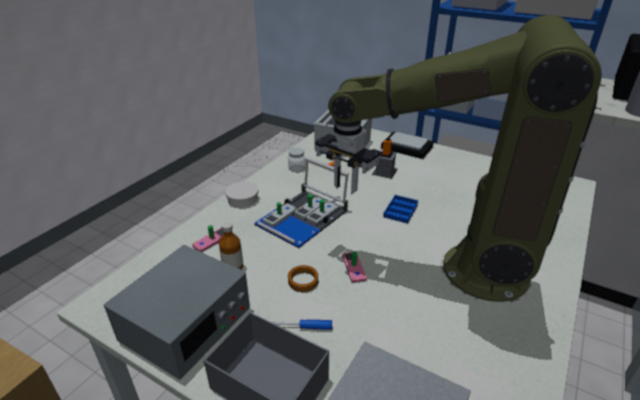

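Run:
```python
from h import *
c=cam('top')
def inv(P):
    d=P[:2]-JIG[:2]; k,s=np.cos(JIG[2]),np.sin(JIG[2]); return np.array([k*d[0]+s*d[1],-s*d[0]+k*d[1]]).round(4)
for n,u,z,o in(('post',(199,156),.071,.002),('spot',(269,175),.029,-.038),('lead',(105,155),.029,.06),('trail',(304,180),.029,-.06),('shelfend',(70,245),.012,0),('post_mid',(361,266),.071,.002),('post_near',(352,355),.071,.002)):
    v=inv(ray(c,(np.array(u)+.5)/5-.5+[260,130],z)); print(n,v,'origin y',v[1]-o)
h=J(0,-.075,.039);
for th in(1.7,1.75,1.8,1.85,1.9):
    tip=np.hypot(.105,.059);a=np.arctan2(.059,.105)+th
    print(th,(proj(c,J(0,-.075+tip*np.cos(a),.039+tip*np.sin(a)))-[260,130])*5)
```

```text
post [0.0514 0.105 ] origin y 0.103
spot [0.0533 0.0666] origin y 0.1046
lead [0.0527 0.1649] origin y 0.1049
trail [0.0531 0.0456] origin y 0.1056
shelfend [-0.0013  0.1806] origin y 0.1806
post_mid [0.0006 0.005 ] origin y 0.003
post_near [-0.0504  0.0034] origin y 0.0013999999999999998
1.7 [643.51739199 285.04884278]
1.75 [651.25991015 287.09261101]
1.8 [658.51974608 289.1304293 ]
1.85 [665.27929879 291.15591706]
1.9 [671.52327026 293.16287621]
```

Run:
```python
from h import *
st(); print(bot.hand_in())
```

```text
t 30.1 p [0.4062 0.1381 0.2453] psi 1.4373 zt [-9.e-04 -3.e-04 -1.e+00] F [ 0.73  0.3  -0.26] M [-0.03 -0.07 -0.01] w 0.0473 q [ 0.24  0.01  1.8  -0.    1.33  0.38]
the job is handed in; nothing more can be done
None
```

The proud carrier is the one in the far lane. It now sits on the blue shelf, and the job was handed in at 30.1 s.

- **Probing:** I touched the carriers in the order near, middle, far. First contact came at tool heights of about 130.2, 130.3 and 133.3 mm, so the far one is 3 mm higher. The wrist force reading stayed below 7 N at every touch.
- **Probe:** It went back into its stand. The camera shows it upright after release.
- **Bar:** I swung it up by the tab and let go, and it stayed up. The arm's position put it at about 1.80 rad. The top picture suggests about 1.73 rad. Both are above the 1.7 needed to clear the posts.
- **Carrier:** I slid the far carrier out by its post without lifting it. The last pictures put its origin at jig y of about 103–106 mm, past the 98 mm needed and short of the 117 mm stop.
- **Everything else:** The other two carriers measure at about 3 and 1 mm, within their starting range. The bystanders look unmoved, and the gripper is clear of everything.

The side camera and the fitted jig position disagreed by a few millimetres. This had no visible effect on the grasps or on where things ended up.

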